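# Replace tripped console modules and key the console back on

### The arm

A 6-joint arm with a two-finger parallel gripper is mounted at the origin on the work surface. World frame = base frame: x ahead of the robot, y to its left, z up, the work surface at z = 0. Lengths are in mm, angles in rad, forces in N, time in s.
With the tool pointing down it reaches from about 275 to 750 mm from the base axis. Payload 10.2 kg.
Tool frame: the origin (TCP) lies at the very end of the fingers, on their centre line; the grasp point (between the pads) lies 19 mm behind it; z points along the fingers, x is the direction in which the jaws open and shut, and the axes are right-handed (so a half turn about z gives the same grasp; the last joint's range is limited). The gripper opens to 85 mm and grips with 20 to 120 N. Pads are 22 mm wide; open, the fingers measure 114 mm over their backs; the gripper's body (76 mm by 85 mm) begins 54 mm behind the grasp point. The pads swing forward as they close: fully open they stand 13 mm farther back than shut.
Start: joints at [0.894, 0.313, 1.498, -0, 1.331, -0.223], TCP at [230.165, 471.864, 231.294] pointing down, gripper open.
Joint ranges: [-2.94, 2.94], [-0.97, 2.17], [0.19, 2.56], [-1.23, 4.37], [0.02, 3.11], [-2.88, 2.88]. Speed limits (rad/s): [2.39, 2.39, 3.01, 3.14, 3.14, 3.14].

### API

Orientations are given as a unit quaternion [w, x, y, z].
In Python, from rig import ctrl, cams gives the robot as it stands.
- The arm moves only by the tool play_rows, never from a script. Its argument "steps" is a list of rows, each a list of 2 entries, a list of its own where there are three numbers: the shift along the tool's x, y, z normalised to -1 to 1, where 1 is 0.75 m, then the turn, a rotation vector about the tool's x, y, z normalised to -1 to 1, where 1 is 45 degrees. A call has 1 to 20 rows; each row shifts and turns the commanded pose from where the row before left it, along the tool's axes as they then stand; what a row does not reach is not made up. A row lasts 1/10 s, in which the tool goes at most 50 mm and 8.59 degrees, less where a joint would pass 70% of its speed; a pose out of reach is approached as far as the arm can. A call with a number of a shift or a turn outside -1 to 1 is refused whole. A call with a gripper value outside its range is refused whole. "grip" is the closure, from 0 (fully open) to 1 (shut), set as the call begins (left out, the last holds). The fingers move at their own pace and stop on an object; "squeeze" is the grip in N (left out, the last holds). Time passes only in rows, so rows that do not move let the fingers close. It gives the time, the measured TCP pose, the force and the opening at its end, in the units of the state.
- ctrl.sense(): the state, without advancing time (a new reading comes with each control period).
- cams.capture(name): name is "scene" or "side" or "wrist"; returns the picture (480x640x3 uint8, red, green, blue); there is no depth.
- cams.camera_info(name): a dict with "fx", "fy", "cx", "cy" (pixels), "dist_coeffs" ([k1, k2, p1, p2, k3] as OpenCV has them; the pictures are not rectified), "xyz" and "attitude" of the camera in the world. Camera axes: x right, y up, looking along -z (the intrinsics and any distortion apply to the point x, -y, -z); pixel columns grow to the right and rows downward; lengths in mm; the calibration is good to about 2 mm. A picture is of the moment at which its call begins: read the wrist's pose just before it. camera_info takes no time and is no camera call; for the wrist camera it gives the pose at the moment of the call.
- ctrl.finish_job(): hands the job in, once; it reports no verdict.
Trained networks look in the newest picture that a camera, given by its name, has taken for a name from the list of things; names that differ only in an ending like _2 or _b are one class to them, and where a whole thing is asked for, a point or a joint stands for the part that bears it (a point fixed in the world has none). Each returns a list of dicts, best first, with "p" (0 to 1); they miss things now and then, are a little off and sometimes report something else, mostly with a low value. They report only what shows in the picture. A call takes as long as a camera call. They do not tell look-alikes from the thing itself.
- cams.search_frame(camera, thing): "rect" ([centre column, centre row, width, height] in pixels, round what is visible of it).
- cams.tip_of(camera, thing): "pixel" ([column, row] in pixels: a listed point, or the origin of a listed thing).
The state is a dict: "time_s": time; "joints": joint angles; "dq": joint speeds; "tau": joint torques, N m; "eef_pos": TCP position; "ee_rot": TCP orientation; "force": force on the tool from outside, world axes, zero at the start; "wrist_torque": the same for the moment, N m; "grip_width": opening from 0.0 (shut) to 1.0 (fully open).
Only numpy, scipy, OpenCV 4.12 (cv2) and the standard library are available. Lean on these libraries where they do the work, as an engineer would, in place of code of your own. Each camera call takes 0.05 s, during which the arm holds its last target.

### The job

Put the protection console back in service: take every tripped module that has popped up in its bays out and set it in the black crate, plug every spare module into a bay of its own and press it down fully home, body flush with the deck. Only when all that is done, put the switch key fully into the key switch and turn it clockwise to the end stop, then leave it there. Do not disturb the jars around the console.

Things in the scene. Friction and masses are not known exactly. Their poses are not given: they have to be found in the camera images.
- spare0_c (a point): spare 0, standing on the table in front of the console (3 or 4 spares are there; None if absent): black plug-in module with a 60 x 40 mm body 45 mm tall and, centred on top, a solid grey grip bar 50 long x 18 wide x 36 mm tall (81 mm tall in all, 0.2 kg). Point at its centre, half-way up (40.5 mm above its underside); x along the 60 mm side and the bar, z up. All modules are alike
- spare1_c (a point): spare 1, standing on the table in front of the console (3 or 4 spares are there; None if absent): black plug-in module with a 60 x 40 mm body 45 mm tall and, centred on top, a solid grey grip bar 50 long x 18 wide x 36 mm tall (81 mm tall in all, 0.2 kg). Point at its centre, half-way up (40.5 mm above its underside); x along the 60 mm side and the bar, z up. All modules are alike
- spare2_c (a point): spare 2, standing on the table in front of the console (3 or 4 spares are there; None if absent): black plug-in module with a 60 x 40 mm body 45 mm tall and, centred on top, a solid grey grip bar 50 long x 18 wide x 36 mm tall (81 mm tall in all, 0.2 kg). Point at its centre, half-way up (40.5 mm above its underside); x along the 60 mm side and the bar, z up. All modules are alike
- spare3_c (a point): spare 3, standing on the table in front of the console (3 or 4 spares are there; None if absent): black plug-in module with a 60 x 40 mm body 45 mm tall and, centred on top, a solid grey grip bar 50 long x 18 wide x 36 mm tall (81 mm tall in all, 0.2 kg). Point at its centre, half-way up (40.5 mm above its underside); x along the 60 mm side and the bar, z up. All modules are alike
- tripped0_c (a point): tripped module, standing popped up, 12 mm proud, in bay 0 (1 or 2 of these are there; None if absent): same build as the spares, black plug-in module with a 60 x 40 mm body 45 mm tall and, centred on top, a solid grey grip bar 50 long x 18 wide x 36 mm tall (81 mm tall in all, 0.2 kg). Point at its centre, half-way up (40.5 mm above its underside); x along the 60 mm side and the bar, z up
- tripped1_c (a point): tripped module, standing popped up, 12 mm proud, in bay 1 (1 or 2 of these are there; None if absent): same build as the spares, black plug-in module with a 60 x 40 mm body 45 mm tall and, centred on top, a solid grey grip bar 50 long x 18 wide x 36 mm tall (81 mm tall in all, 0.2 kg). Point at its centre, half-way up (40.5 mm above its underside); x along the 60 mm side and the bar, z up
- tripped2_c (a point): tripped module, standing popped up, 12 mm proud, in bay 2 (1 or 2 of these are there; None if absent): same build as the spares, black plug-in module with a 60 x 40 mm body 45 mm tall and, centred on top, a solid grey grip bar 50 long x 18 wide x 36 mm tall (81 mm tall in all, 0.2 kg). Point at its centre, half-way up (40.5 mm above its underside); x along the 60 mm side and the bar, z up
- tripped3_c (a point): tripped module, standing popped up, 12 mm proud, in bay 3 (1 or 2 of these are there; None if absent): same build as the spares, black plug-in module with a 60 x 40 mm body 45 mm tall and, centred on top, a solid grey grip bar 50 long x 18 wide x 36 mm tall (81 mm tall in all, 0.2 kg). Point at its centre, half-way up (40.5 mm above its underside); x along the 60 mm side and the bar, z up
- bay0 (a point): bay 0: pocket 63 (x) x 43 (y) mm, 45 mm deep below the deck; point at the centre of its floor, axes as the console's. Modules go in x along x, either way round. A stiff copper contact foot holds a loosely placed module 12 mm proud; it yields at about 13 N and stays down. Fully home: underside on the floor, body top flush with the deck, only the bar standing out 36 mm
- bay1 (a point): bay 1: pocket 63 (x) x 43 (y) mm, 45 mm deep below the deck; point at the centre of its floor, axes as the console's. Modules go in x along x, either way round. A stiff copper contact foot holds a loosely placed module 12 mm proud; it yields at about 13 N and stays down. Fully home: underside on the floor, body top flush with the deck, only the bar standing out 36 mm
- bay2 (a point): bay 2: pocket 63 (x) x 43 (y) mm, 45 mm deep below the deck; point at the centre of its floor, axes as the console's. Modules go in x along x, either way round. A stiff copper contact foot holds a loosely placed module 12 mm proud; it yields at about 13 N and stays down. Fully home: underside on the floor, body top flush with the deck, only the bar standing out 36 mm
- bay3 (a point): bay 3: pocket 63 (x) x 43 (y) mm, 45 mm deep below the deck; point at the centre of its floor, axes as the console's. Modules go in x along x, either way round. A stiff copper contact foot holds a loosely placed module 12 mm proud; it yields at about 13 N and stays down. Fully home: underside on the floor, body top flush with the deck, only the bar standing out 36 mm
- console: low grey console block 100 (x) x 440 (y) x 60 mm tall, fixed, deck on top at 60 mm; origin at the centre of its underside, z up. Bays at y -165, -83, -1 and 81 mm, key switch at y 172 mm
- slot (a point): mouth of the key slot in the brass barrel of the key switch, level with the console deck; it turns with the barrel. x along the slot, z up. Slot 25 (x) x 11 (y) mm with chamfered edges, 41 mm deep
- switch (a joint): angle of the key barrel (rad), grows as it turns clockwise seen from above: off at 0 to 0.3 at the start, on at the end stop at 1.5; slight friction (0.06 N m), stays where it is left. The key has some 0.15 rad of play in it
- key_c (a point): steel switch key standing blade down in its stand (0.09 kg). Point at the centre of its bow, 65 mm above the blade's tip; bow 46 (x) x 12 (y) x 42 mm (z); below it a collar 34 x 20 x 6 mm, underside 38 mm above the tip; then the blade 22 x 8 mm. x along bow and blade, z up. Same either way round; fully in, the collar is on the deck
- key_tip (a point): end of the key's blade, axes as the key's; tapered to 16 x 5 mm over the last 6 mm
- stand: wooden key stand, fixed, 80 x 80 x 47 mm tall, with a slot for the blade in its top, on which the collar rests; origin at the centre of its underside; it stands left or right of the spares, the crate on the other side
- crate: black open crate for tripped modules, fixed, 150 (x) x 170 (y) x 50 mm tall, walls and floor 5 mm; origin at the centre of its underside, z up
- jar0: bystander: lidded glass jar 75 mm wide, 111 mm tall, at the right of the console; origin under its middle
- jar1: bystander: lidded glass jar like jar0, at the left of the console; origin under its middle
Not all that is in view belongs to the job. What is shaped like the part that bears spare0_c but orange or yellow is not meant.

How it is judged (in metres and radians):
On the way, in this order (a step that is already met when the one before it is completed fails the run):
1. every tripped module is in the crate and every spare is fully home in a bay (((horizontal distance between spare0_c and bay0 below 0.006 m and z of spare0_c in the frame of bay0 below 0.0445 m and angle between spare0_c's own z axis and vertical below 0.08 rad) or (horizontal distance between spare0_c and bay1 below 0.006 m and z of spare0_c in the frame of bay1 below 0.0445 m and angle between spare0_c's own z axis and vertical below 0.08 rad) or (horizontal distance between spare0_c and bay2 below 0.006 m and z of spare0_c in the frame of bay2 below 0.0445 m and angle between spare0_c's own z axis and vertical below 0.08 rad) or (horizontal distance between spare0_c and bay3 below 0.006 m and z of spare0_c in the frame of bay3 below 0.0445 m and angle between spare0_c's own z axis and vertical below 0.08 rad)) and ((horizontal distance between spare1_c and bay0 below 0.006 m and z of spare1_c in the frame of bay0 below 0.0445 m and angle between spare1_c's own z axis and vertical below 0.08 rad) or (horizontal distance between spare1_c and bay1 below 0.006 m and z of spare1_c in the frame of bay1 below 0.0445 m and angle between spare1_c's own z axis and vertical below 0.08 rad) or (horizontal distance between spare1_c and bay2 below 0.006 m and z of spare1_c in the frame of bay2 below 0.0445 m and angle between spare1_c's own z axis and vertical below 0.08 rad) or (horizontal distance between spare1_c and bay3 below 0.006 m and z of spare1_c in the frame of bay3 below 0.0445 m and angle between spare1_c's own z axis and vertical below 0.08 rad)) and ((horizontal distance between spare2_c and bay0 below 0.006 m and z of spare2_c in the frame of bay0 below 0.0445 m and angle between spare2_c's own z axis and vertical below 0.08 rad) or (horizontal distance between spare2_c and bay1 below 0.006 m and z of spare2_c in the frame of bay1 below 0.0445 m and angle between spare2_c's own z axis and vertical below 0.08 rad) or (horizontal distance between spare2_c and bay2 below 0.006 m and z of spare2_c in the frame of bay2 below 0.0445 m and angle between spare2_c's own z axis and vertical below 0.08 rad) or (horizontal distance between spare2_c and bay3 below 0.006 m and z of spare2_c in the frame of bay3 below 0.0445 m and angle between spare2_c's own z axis and vertical below 0.08 rad)) and ((horizontal distance between spare3_c and bay0 below 0.006 m and z of spare3_c in the frame of bay0 below 0.0445 m and angle between spare3_c's own z axis and vertical below 0.08 rad) or (horizontal distance between spare3_c and bay1 below 0.006 m and z of spare3_c in the frame of bay1 below 0.0445 m and angle between spare3_c's own z axis and vertical below 0.08 rad) or (horizontal distance between spare3_c and bay2 below 0.006 m and z of spare3_c in the frame of bay2 below 0.0445 m and angle between spare3_c's own z axis and vertical below 0.08 rad) or (horizontal distance between spare3_c and bay3 below 0.006 m and z of spare3_c in the frame of bay3 below 0.0445 m and angle between spare3_c's own z axis and vertical below 0.08 rad)) and x of tripped0_c in the frame of crate between -0.072 and 0.072 m and y of tripped0_c in the frame of crate between -0.082 and 0.082 m and z of each of tripped0_c, tripped1_c, tripped2_c, tripped3_c in the frame of crate below 0.055 m and x of tripped1_c in the frame of crate between -0.072 and 0.072 m and y of tripped1_c in the frame of crate between -0.082 and 0.082 m and x of tripped2_c in the frame of crate between -0.072 and 0.072 m and y of tripped2_c in the frame of crate between -0.082 and 0.082 m and x of tripped3_c in the frame of crate between -0.072 and 0.072 m and y of tripped3_c in the frame of crate between -0.082 and 0.082 m), for 0.2 s.
2. the key is fully in the key switch, which is still off (horizontal distance between key_tip and slot below 0.005 m and z of key_tip in the frame of slot below -0.027 m and angle between key_c's own z axis and vertical below 0.15 rad and value of joint switch below 0.55 rad), for 0.1 s.
3. the key, fully in, is turned clockwise to the end (horizontal distance between key_tip and slot below 0.005 m and z of key_tip in the frame of slot below -0.027 m and angle between key_c's own z axis and vertical below 0.15 rad and value of joint switch above 1.25 rad), for 0.2 s.
At the end, for the whole second after the job is handed in: Tripped modules in the crate (centre inside its walls, under 55 mm up); each spare within 6 mm of a bay's centre, upright, under 4 mm short of home; key within 5 mm of the slot's centre, 27 mm or more in, upright within 0.15 rad; switch past 1.25 rad (all of step 1 and all of step 3); the robot touches nothing.
It fails at once if the switch is forced round without the key (value of joint switch above 0.6 rad and not (horizontal distance between key_tip and slot below 0.01 m and z of key_tip in the frame of slot below -0.01 m)).
It fails at once if a jar at an end of the console is disturbed (moved over 40 mm) (distance of any of jar0, jar1 from where it was at the start of the episode above 0.04 m).
Of spare0, spare1, spare2, spare3 only 3 to 4 are there at a start; the rules pass over those that are not, and their reading is None.
Of tripped0, tripped1, tripped2, tripped3 only 1 to 2 are there at a start; the rules pass over those that are not, and their reading is None.
At some moment in a run one of spare0, spare1, spare2, spare3 may be knocked a few centimetres aside while the robot is not near it.
It also fails if it takes over 210 s, if anything falls off the work surface, if the arm or the gripper's body presses on something with over 40 N, if the wrist force passes 120 N, or if a joint passes its speed limit or range.

## Working session

There is one attempt and no reset: what is moved stays moved. The work goes in short steps, Python scripts to look and compute and a tool call to move; the robot and the scene stay as the last step left them, time stands still between calls to the robot, and variables do not carry over. Pictures are saved under pics/ and viewed, and the job is handed in when it is done.

Besides the shell and the picture viewer there is one more tool, called after "Emit:" as name(argument=value, ...) on one line, values as JSON. play_rows: Moves the arm, as the interface text tells. Its arguments: {"type":"object","properties":{"steps":{"type":"array"},"grip":{"type":"number"},"squeeze":{"type":"number"}},"required":["steps"]}

```bash
ls; mkdir -p pics
python3 - <<'E'
from rig import ctrl, cams
import cv2
s=ctrl.sense(); print(s)
for n in ("scene","side","wrist"):
    print(n,cams.camera_info(n))
    im=cams.capture(n); cv2.imwrite(f"pics/{n}0.png",im[:,:,::-1])
E
```

```text
pics
{'time_s': 0.0, 'joints': array([ 8.93566985e-01,  3.13472307e-01,  1.49845762e+00, -3.92980762e-05,
        1.33098625e+00, -2.23385996e-01]), 'dq': array([-0.00015649,  0.00029825,  0.00044203, -0.00233537, -0.00051741,
        0.00035336]), 'tau': array([ 3.34460337e-04, -4.12258744e+01, -2.59751487e+01, -1.38739788e-04,
        3.98849414e-03, -2.03260163e-05]), 'eef_pos': array([230.01650204, 471.63703665, 230.7159281 ]), 'ee_rot': array([ 2.35645662e-04,  8.48060729e-01,  5.29898634e-01, -6.18679228e-04]), 'force': array([-0.22058613,  0.01084759, -0.1675373 ]), 'wrist_torque': array([ 0.0242531 , -0.0042341 , -0.03553143]), 'grip_width': 0.9995541610227024}
scene {'fx': 510.6928554393101, 'fy': 510.6928554393101, 'cx': 327.009264849559, 'cy': 242.37091234838, 'dist_coeffs': array([-0.10447748,  0.        ,  0.        ,  0.        ,  0.        ]), 'xyz': array([1043.18381622,  326.8648598 ,  838.66867487]), 'attitude': array([0.48899991, 0.18473069, 0.30540869, 0.79591406])}
side {'fx': 500.9161384999283, 'fy': 500.9161384999283, 'cx': 317.7051870406164, 'cy': 239.75669716998834, 'dist_coeffs': array([0.039933, 0.      , 0.      , 0.      , 0.      ]), 'xyz': array([ 183.84173771, -669.4527026 ,  693.71501121]), 'attitude': array([ 0.88719414,  0.41672853, -0.09121483, -0.17579458])}
wrist {'fx': 348.2643518353599, 'fy': 348.2643518353599, 'cx': 323.8129196756702, 'cy': 236.5991771507029, 'dist_coeffs': array([-0.0550476,  0.       ,  0.       ,  0.       ,  0.       ]), 'xyz': array([155.68985688, 507.86715365, 372.87576107]), 'attitude': array([ 0.83660392, -0.1381528 , -0.08617405,  0.5230504 ])}
```

View pics/scene0.png

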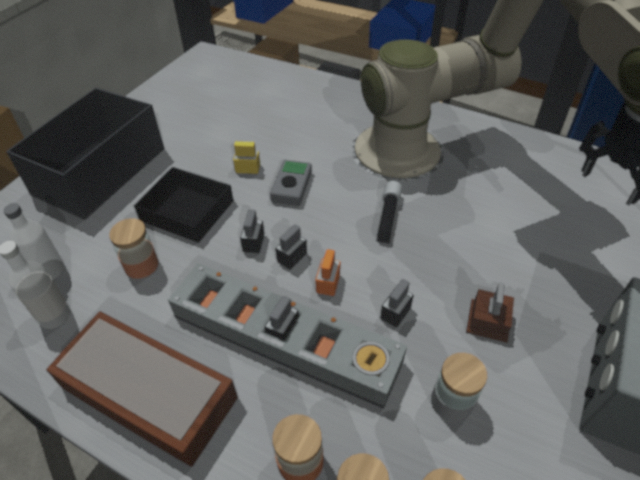

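View pics/side0.png

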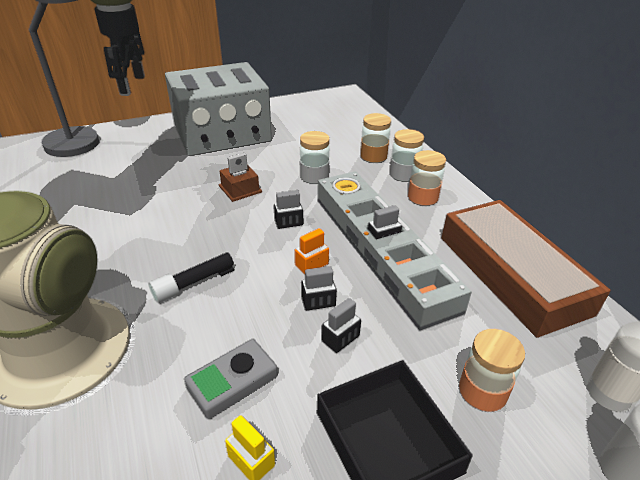

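View pics/wrist0.png

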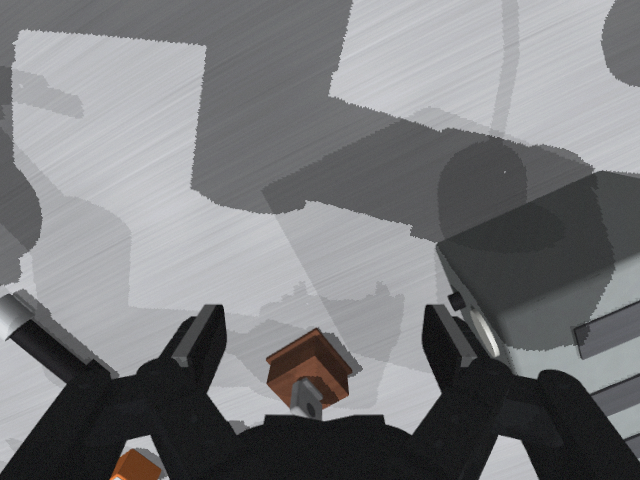

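```bash
cat > h.py <<'E'
import numpy as np, cv2
from scipy.spatial.transform import Rotation as R
from scipy.optimize import least_squares
from rig import ctrl, cams
def rot(q): return R.from_quat([q[1],q[2],q[3],q[0]])
class Cam:
    def __init__(s,name):
        i=cams.camera_info(name); s.K=np.array([[i['fx'],0,i['cx']],[0,i['fy'],i['cy']],[0,0,1]])
        s.d=np.array(i['dist_coeffs']); s.t=np.array(i['xyz']); s.R=rot(i['attitude']).as_matrix()@np.diag([1,-1,-1])
    def proj(s,P):
        P=np.atleast_2d(np.asarray(P,float)); r,_=cv2.Rodrigues(s.R.T)
        return cv2.projectPoints(P,r,-s.R.T@s.t,s.K,s.d)[0].reshape(-1,2)
    def ray(s,px):
        u=cv2.undistortPoints(np.array(px,float).reshape(-1,1,2),s.K,s.d).reshape(-1,2)
        return np.c_[u,np.ones(len(u))]@s.R.T
    def atz(s,px,z):
        d=s.ray(px); k=(z-s.t[2])/d[:,2]; return s.t+d*k[:,None]
def tri(cs,pxs):
    A=np.zeros((3,3));b=np.zeros(3)
    for c,p in zip(cs,pxs):
        d=c.ray(p)[0]; d/=np.linalg.norm(d); M=np.eye(3)-np.outer(d,d); A+=M;b+=M@c.t
    X=np.linalg.solve(A,b); return X
def shot(name,fn,crop=None,k=1):
    c=Cam(name); im=cams.capture(name); o=im[:,:,::-1].copy()
    cv2.imwrite(fn.replace('.png','_raw.png'),o)
    if crop: x0,y0,x1,y1=crop; o=o[y0:y1,x0:x1]
    if k!=1: o=cv2.resize(o,None,fx=k,fy=k,interpolation=cv2.INTER_CUBIC)
    cv2.imwrite(fn,o); return c,im
E
python3 - <<'E'
from h import *
s=ctrl.sense(); T=rot(s['ee_rot']).as_matrix(); w=Cam('wrist')
print(T.round(3)); print("cam in tool",T.T@(w.t-s['eef_pos'])); print((T.T@w.R).round(4))
sc=Cam('scene');sd=Cam('side')
cams.capture('scene');cams.capture('side')
for th in ["spare0_c","tripped0_c","bay0","console","slot","key_c","key_tip","stand","crate","jar0","jar1"]:
    a=cams.tip_of('scene',th); b=cams.tip_of('side',th)
    z={"spare0_c":40.5,"tripped0_c":67.5,"bay0":15,"console":0,"slot":60,"key_c":47+27,"key_tip":9}.get(th,0)
    print(th)
    for n,c,L in(('scene',sc,a),('side',sd,b)):
        for q in L[:6]: print('  ',n,round(q['p'],2),np.round(q['pixel'],1),c.atz([q['pixel']],z)[0].round(1))
print(ctrl.sense()['time_s'])
E
```

```text
[[ 0.438  0.899 -0.001]
 [ 0.899 -0.438 -0.001]
 [-0.001 -0.    -1.   ]]
cam in tool [  -0.22194548  -82.69084566 -142.06111611]
[[ 1.000e+00  1.000e-04  9.000e-04]
 [-4.000e-04  9.469e-01  3.215e-01]
 [-8.000e-04 -3.215e-01  9.469e-01]]
spare0_c
   scene 0.77 [244.4 155.2] [ 240.9 -316.9   40.5]
   scene 0.69 [328.7 270.9] [475.   37.4  40.5]
   scene 0.67 [282.5 338.6] [651.8  33.6  40.5]
   scene 0.65 [252.1 231.5] [ 452.7 -158.    40.5]
   side 0.75 [341.3 323.3] [ 451.  -164.3   40.5]
   side 0.7 [309.6 252.3] [470.3  26.9  40.5]
   side 0.59 [251.2 445.9] [ 245.9 -315.1   40.5]
tripped0_c
   side 0.45 [400.7 268.4] [ 597.3 -106.2   67.5]
bay0
   scene 0.94 [320.7 350.5] [629.5  99.1  15. ]
   scene 0.74 [242.3 323.1] [644.8 -61.4  15. ]
   scene 0.72 [210.4 307.7] [ 643.6 -136.8   15. ]
   side 0.91 [428.  294.2] [ 643.6 -140.7   15. ]
   side 0.8 [401.2 266.7] [635.5 -55.   15. ]
   side 0.59 [240.7 190.2] [413.5 327.   15. ]
   side 0.56 [364.3 221.7] [634.1 105.2  15. ]
console
   scene 0.79 [282.  338.5] [632.2  17.7   0. ]
   scene 0.18 [320.8 347.5] [616.2  92.2   0. ]
  
[... 748 characters left out ...]
485.1 391.7] [ 620.2 -347.2    0. ]
crate
   scene 0.7 [186.4 210.1] [ 434.3 -359.9    0. ]
   scene 0.49 [212.4 302.3] [ 623.7 -149.3    0. ]
   scene 0.36 [251.4 228.6] [ 415.8 -188.9   -0. ]
   side 0.73 [341.  322.3] [ 468.1 -130.6    0. ]
   side 0.61 [383.6 440.1] [ 431.  -358.2    0. ]
jar0
   scene 0.89 [140.4 265.9] [ 617.2 -344.7    0. ]
   scene 0.87 [449.6 401.3] [611.5 342.8   0. ]
   side 0.67 [483.3 393. ] [ 616.  -348.1    0. ]
   side 0.67 [317.6 175.6] [620.7 341.6   0. ]
jar1
   scene 0.89 [140.4 265.9] [ 617.2 -344.7    0. ]
   scene 0.87 [449.6 401.3] [611.5 342.8   0. ]
   side 0.67 [483.3 393. ] [ 616.  -348.1    0. ]
   side 0.67 [317.6 175.6] [620.7 341.6   0. ]
1.35
```

```bash
cat >> h.py <<'E'
def yaw(s=None):
    s=s or ctrl.sense(); T=rot(s['ee_rot']).as_matrix(); return np.degrees(np.arctan2(T[1,0],T[0,0]))
def plan(tgt,yw=None,step=42,first='rot'):
    """print tool-frame numbers for turn then shift (world mm target)"""
    s=ctrl.sense(); T=rot(s['ee_rot']).as_matrix(); y0=yaw(s); p=s['eef_pos']
    dy=0 if yw is None else (yw-y0+180)%360-180
    n=int(np.ceil(abs(dy)/8)) 
    if n: print(f"turn {dy:.2f}deg: {n} rows x tz={-dy/45/n:.5f}")
    a=np.radians(y0+dy); Td=np.array([[np.cos(a),np.sin(a),0],[np.sin(a),-np.cos(a),0],[0,0,-1]])
    d=Td.T@(np.array(tgt)-p); m=int(np.ceil(np.linalg.norm(d)/step))
    print(f"shift tool {d.round(1)}mm: {m} rows x {(d/750/max(m,1)).round(5)}  (tilt z {T[:,2].round(4)}) from {p.round(1)} yaw {y0:.2f}")
E
python3 -c "
from h import *
plan((480,20,330),90)"
```

```text
turn 26.00deg: 4 rows x tz=-0.14442
shift tool [-451.9  249.9  -98.7]mm: 13 rows x [-0.04634  0.02563 -0.01012]  (tilt z [-0. -0. -1.]) from [230.1 471.9 231.3] yaw 64.00
```

Emit:
play_rows(steps=[[[0,0,-0.033],[0,0,-0.14442]],[[0,0,-0.033],[0,0,-0.14442]],[[0,0,-0.033],[0,0,-0.14442]],[[0,0,-0.033],[0,0,-0.14442]],[[-0.0502,0.0278,0],[0,0,0]],[[-0.0502,0.0278,0],[0,0,0]],[[-0.0502,0.0278,0],[0,0,0]],[[-0.0502,0.0278,0],[0,0,0]],[[-0.0502,0.0278,0],[0,0,0]],[[-0.0502,0.0278,0],[0,0,0]],[[-0.0502,0.0278,0],[0,0,0]],[[-0.0502,0.0278,0],[0,0,0]],[[-0.0502,0.0278,0],[0,0,0]],[[-0.0502,0.0278,0],[0,0,0]],[[-0.0502,0.0278,0],[0,0,0]],[[-0.0502,0.0278,0],[0,0,0]]])

```text
time_s: 2.95
eef_pos: [480.9, 18.3, 330.4]
ee_rot: [0.0, 0.707, 0.707, 0.0]
force: [0.5, -0.3, -0.8]
grip_width: 0.999
```

```bash
python3 -c "
from h import *
print(ctrl.sense()['eef_pos'],yaw())
shot('wrist','pics/w1.png')"
```

```text
[480.87598825  18.30207501 330.4226701 ] 89.98067045065117
```

View pics/w1.png

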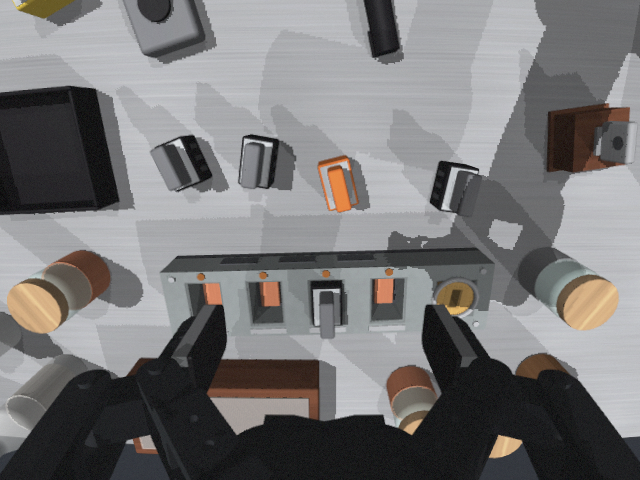

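```bash
python3 -c "
import cv2
for a,(x0,y0,x1,y1),k,o in [('w1_raw',(150,230,510,370),2.2,'c1'),('scene0',(160,250,420,410),3,'c2'),('side0',(310,165,480,335),3.4,'c3')]:
    im=cv2.imread('pics/'+a+'.png')[y0:y1,x0:x1]; cv2.imwrite('pics/'+o+'.png',cv2.resize(im,None,fx=k,fy=k,interpolation=cv2.INTER_CUBIC))
"
```

```text
(no output)
```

View pics/c1.png

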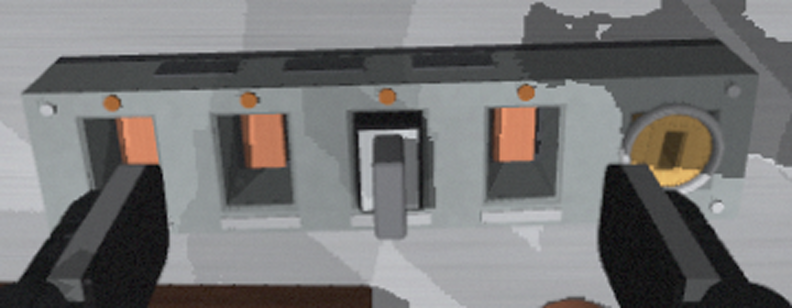

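View pics/c2.png

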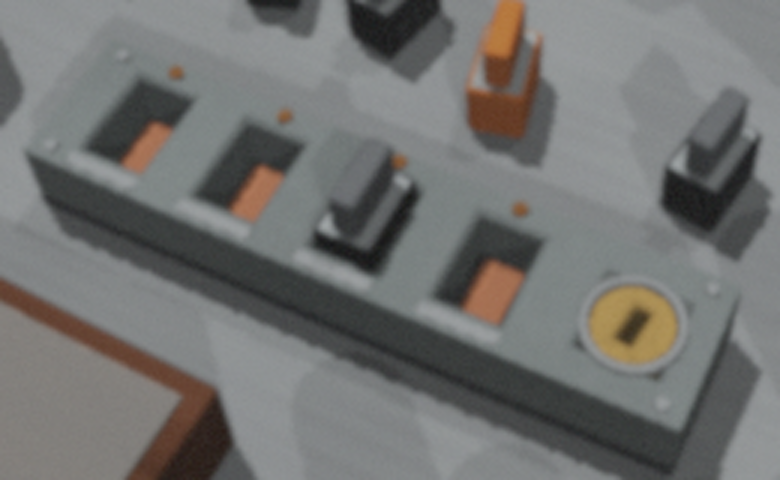

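View pics/c3.png

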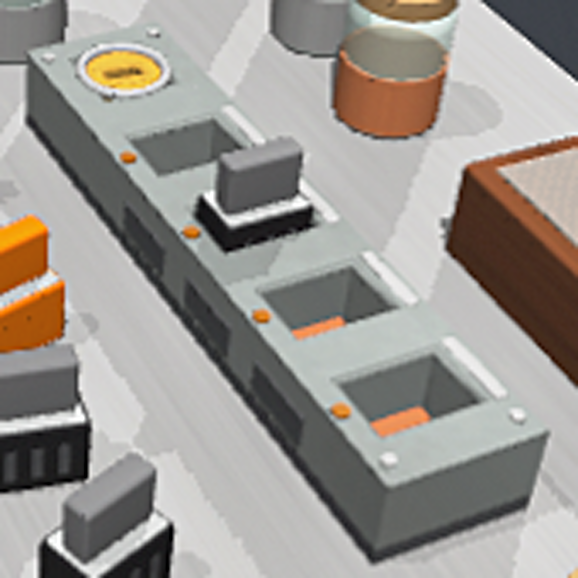

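```bash
cat > fit.py <<'E'
from h import *
import pickle
W=Cam('wrist');S=Cam('scene');D=Cam('side')
def cw(p):return np.array(p)/2.2+[150-.3,230-.3]
def cs(p):return np.array(p)/3+[160-.3,250-.3]
def cd(p):return np.array(p)/3.4+[310-.3,165-.3]
by=[-165,-83,-1,81]
def B(i,sx,sy):return [sx*31.5,by[i]+sy*21.5,60]
obs=[(W,cw,[25,93],[-50,-220,60]),(W,cw,[757,72],[-50,220,60]),
(W,cw,[80,118],B(0,-1,-1)),(W,cw,[213,114],B(1,-1,-1)),(W,cw,[288,112],B(1,-1,1)),(W,cw,[222,208],B(1,1,-1)),(W,cw,[298,205],B(1,1,1)),
(W,cw,[487,107],B(3,-1,-1)),(W,cw,[562,106],B(3,-1,1)),(W,cw,[487,205],B(3,1,-1)),(W,cw,[560,203],B(3,1,1)),(W,cw,[672,150],[0,172,60]),
(S,cs,[740,297],[-50,220,60]),(S,cs,[683,430],[50,220,60]),(S,cs,[28,152],[50,-220,60]),(S,cs,[115,15],[-50,-220,60]),
(S,cs,[480,213],B(3,-1,-1)),(S,cs,[545,237],B(3,-1,1)),(S,cs,[503,325],B(3,1,1)),(S,cs,[435,297],B(3,1,-1)),(S,cs,[633,324],[0,172,60]),
(D,cd,[385,487],[-50,-220,60]),(D,cd,[548,432],[50,-220,60]),(D,cd,[28,55],[-50,220,60]),
(D,cd,[378,433],B(0,-1,-1)),(D,cd,[330,378],B(0,-1,1)),(D,cd,[435,353],B(0,1,1)),(D,cd,[485,402],B(0,1,-1)),
(D,cd,[300,340],B(1,-1,-1)),(D,cd,[257,290],B(1,-1,1)),(D,cd,[358,265],B(1,1,1)),(D,cd,[402,308],B(1,1,-1)),(D,cd,[125,70],[0,172,60])]
def X(q,P):
    c,s=np.cos(q[2]),np.sin(q[2]); return np.array([q[0]+c*P[0]-s*P[1],q[1]+s*P[0]+c*P[1],P[2]])
def fit(o,q0=(632,18,0.03)):
    f=lambda q:np.concatenate([c.proj(X(q,P))[0]-k(p) for c,k,p,P in o])
    r=least_squares(f,q0,loss='soft_l1'); return r.x,f(r.x).reshape(-1,2)
if __name__=='__main__':
    for n,o in (('all',obs),('W',[x for x in obs if x[0] is W]),('S',[x for x in obs if x[0] is S]),('D',[x for x in obs if x[0] is D])):
        q,r=fit(o); print(n,q.round(4),'rms',np.sqrt((r**2).mean()).round(2)); 
        if n=='all': print(r.round(1).tolist())
        print('  bays',[X(q,[0,y,0])[:2].round(1).tolist() for y in by+[172]])
E
python3 fit.py
```

```text
all [6.317741e+02 1.917290e+01 2.390000e-02] rms 1.73
[[-1.2, -0.9], [3.3, 0.2], [1.0, 0.0], [1.9, 0.6], [0.5, 0.8], [2.5, -0.7], [-0.9, 0.1], [2.7, 0.8], [1.4, 0.4], [1.7, -2.0], [-0.1, -2.0], [1.7, 0.2], [-1.3, -3.7], [-3.5, 0.3], [-3.1, -2.0], [-1.7, 6.9], [-2.0, -0.7], [-2.0, -0.0], [-3.4, -1.0], [-3.0, -1.2], [-2.1, -0.0], [0.4, 0.6], [0.3, 0.3], [-0.2, -1.2], [0.7, 0.5], [1.7, 1.2], [-0.3, -0.7], [-1.2, -0.2], [-0.6, -0.9], [0.5, 0.2], [-1.6, -0.6], [-2.4, -0.1], [-0.2, 0.2]]
  bays [[635.7, -145.8], [633.8, -63.8], [631.8, 18.2], [629.8, 100.1], [627.7, 191.1]]
W [6.319133e+02 1.736420e+01 2.530000e-02] rms 1.16
  bays [[636.1, -147.6], [634.0, -65.6], [631.9, 16.4], [629.9, 98.3], [627.6, 189.3]]
S [6.310588e+02 2.372740e+01 2.660000e-02] rms 2.07
  bays [[635.5, -141.2], [633.3, -59.2], [631.1, 22.7], [628.9, 104.7], [626.5, 195.7]]
D [6.323156e+02 1.906510e+01 2.100000e-02] rms 0.88
  bays [[635.8, -145.9], [634.1, -63.9], [632.3, 18.1], [630.6, 100.0], [628.7, 191.0]]
```

```bash
python3 -c "
from h import *
plan((650,18,200),90)"
```

```text
turn 0.23deg: 1 rows x tz=-0.00521
shift tool [  4.3 167.  129.5]mm: 6 rows x [0.00096 0.0371  0.02877]  (tilt z [-3.e-04 -2.e-03 -1.e+00]) from [483.   13.7 329.5] yaw 89.77
```

Emit:
play_rows(steps=[[[0.001,0.0371,0.0288],[0,0,0]],[[0.001,0.0371,0.0288],[0,0,0]],[[0.001,0.0371,0.0288],[0,0,0]],[[0.001,0.0371,0.0288],[0,0,0]],[[0.001,0.0371,0.0288],[0,0,0]],[[0.001,0.0371,0.0288],[0,0,0]],[[0,0,0],[0,0,0]],[[0,0,0],[0,0,0]]])

```text
time_s: 3.8
eef_pos: [647.1, 24.6, 200.3]
ee_rot: [-0.0, 0.707, 0.707, -0.0]
force: [-0.5, -0.0, 1.4]
grip_width: 1.0
```

```bash
python3 -c "
from h import *
import pickle
s=ctrl.sense();print(s['eef_pos'],yaw(),s['dq'])
c,im=shot('wrist','pics/w2.png')
pickle.dump((c.R,c.t),open('w2.pkl','wb'))
print(cams.search_frame('wrist','tripped0_c'))
o=im[140:330,100:560,::-1]; cv2.imwrite('pics/w2c.png',cv2.resize(o,None,fx=1.7,fy=1.7,interpolation=cv2.INTER_CUBIC))
"
```

```text
[647.10939074  24.60774684 200.25358314] 90.00228257291214 [-3.12090708e-04 -5.29161477e-02  2.57066569e-03 -5.99071598e-04
  2.27492668e-03  9.30119068e-05]
[]
```

View pics/w2.png

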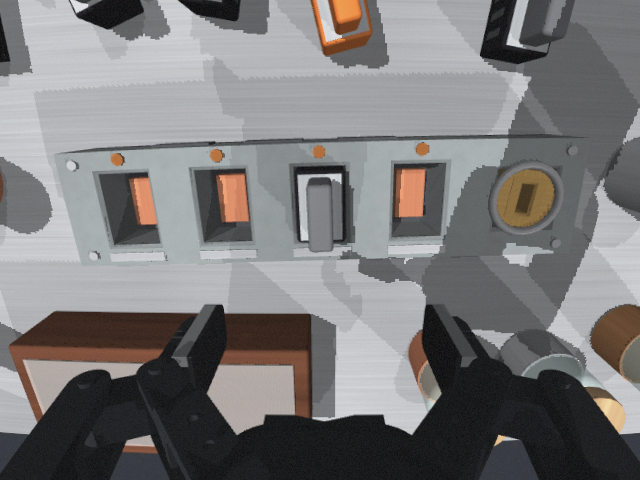

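```bash
python3 -c "
import cv2
im=cv2.imread('pics/w2_raw.png')
for n,(x0,x1) in (('w2a',(50,260)),('w2b',(270,590))):
    k=3.6 if n=='w2a' else 2.5
    cv2.imwrite('pics/'+n+'.png',cv2.resize(im[130:275,x0:x1],None,fx=k,fy=k,interpolation=cv2.INTER_CUBIC))
"
```

```text
(no output)
```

View pics/w2a.png

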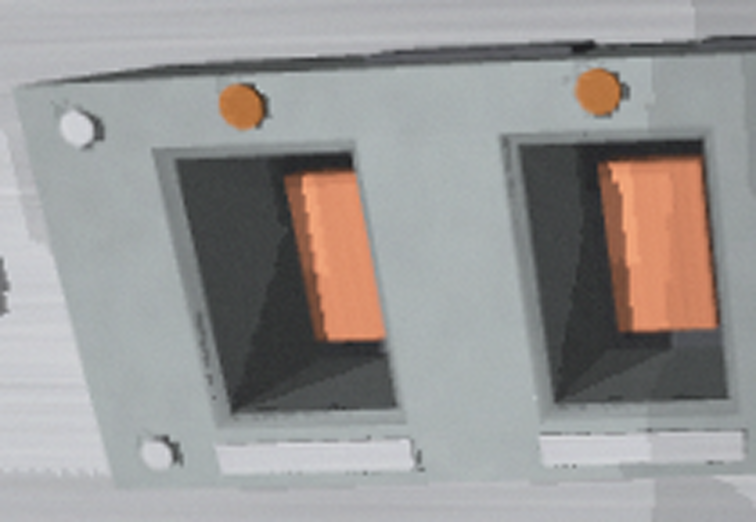

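View pics/w2b.png

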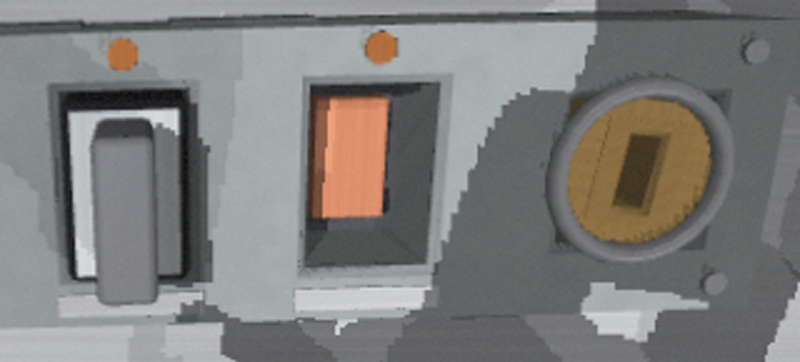

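```bash
cat > fit2.py <<'E'
from fit import *
W=Cam('wrist'); W.R,W.t=pickle.load(open('w2.pkl','rb'))
ka=lambda p:np.array(p)/3.6+[50-.36,130-.36]
kb=lambda p:np.array(p)/2.5+[270-.3,130-.3]
C=[(ka,[[153,150],[353,140],[407,420],[215,428]],0),(ka,[[501,136],[713,130],[742,408],[540,420]],1),(kb,[[303,78],[452,76],[438,268],[300,274]],3)]
sg=[(-1,-1),(-1,1),(1,1),(1,-1)]
def f(q,dz=0):
    r=[]
    for k,ps,i in C:
        for (sx,sy),p in zip(sg,ps):
            r.append(W.proj(X(q,[sx*(31.5+q[3]),by[i]+sy*(21.5+q[3]),60]))[0]-k(p))
    for k,p,P in ((ka,[15,88],[-50,-220,60]),(ka,[115,487],[50,-220,60]),(kb,[641,174],[0,172,60])):
        r.append(W.proj(X(q,P))[0]-k(p))
    return np.concatenate(r)
r=least_squares(f,(632,18,.02,2.5),loss='soft_l1'); q=r.x
print(q.round(4)); print(f(q).reshape(-1,2).round(1).tolist())
print('bays',[X(q,[0,y,0])[:2].round(1).tolist() for y in by+[172]])
# bar of tripped: top corners z=60+12+36=108, w2b
top=W.atz([kb([92,135]),kb([155,135]),kb([158,298]),kb([97,300])],108); print(top.round(1), top.mean(0).round(1))
E
python3 fit2.py
```

```text
[6.314581e+02 2.315520e+01 2.990000e-02 2.367500e+00]
[[0.2, 0.1], [0.2, 0.4], [-0.6, 0.5], [0.6, -0.3], [0.1, -0.2], [-0.4, -0.7], [-0.9, 1.3], [0.8, -0.6], [1.1, -0.2], [0.6, -0.8], [-0.3, 2.0], [-0.1, 1.2], [-1.2, -0.6], [-0.2, 0.8], [0.1, -0.7]]
bays [[636.4, -141.8], [633.9, -59.8], [631.5, 22.2], [629.0, 104.1], [626.3, 195.1]]
[[606.   12.8 108. ]
 [606.   29.9 108. ]
 [653.2  31.1 108. ]
 [653.8  13.6 108. ]] [629.8  21.8 108. ]
```

```bash
python3 -c "
from h import *
plan((630.5,22.2,76),91.7)"
```

```text
turn 1.70deg: 1 rows x tz=-0.03772
shift tool [ -1.9 -16.6 126.2]mm: 4 rows x [-0.00063 -0.00554  0.04206]  (tilt z [ 1.8e-03 -3.0e-04 -1.0e+00]) from [647.1  24.6 202.2] yaw 90.00
```

Emit:
play_rows(steps=[[[-0.0025,-0.0222,0.02],[0,0,-0.0377]],[[0,0,0.04],[0,0,0]],[[0,0,0.02],[0,0,0]],[[0,0,0],[0,0,0]],[[0,0,0],[0,0,0]]])

```text
time_s: 4.4
eef_pos: [630.9, 22.6, 142.6]
ee_rot: [0.001, 0.697, 0.717, 0.001]
force: [0.4, 0.1, 0.0]
grip_width: 1.001
```

```bash
python3 -c "
from h import *
plan((630.5,22.2,76),91.7)
shot('wrist','pics/w3.png')"
```

```text
turn 0.01deg: 1 rows x tz=-0.00023
shift tool [-0.4 -0.4 66.6]mm: 2 rows x [-0.00023 -0.00028  0.0444 ]  (tilt z [ 2.4e-03 -4.0e-04 -1.0e+00]) from [630.9  22.6 142.6] yaw 91.69
```

View pics/w3.png

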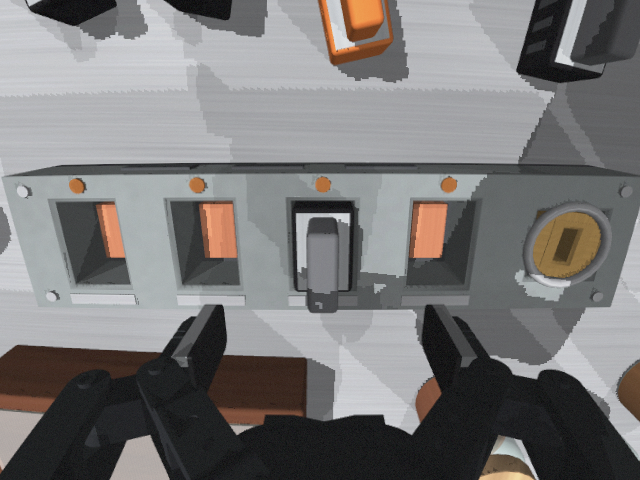

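Emit:
play_rows(steps=[[[0,0,0.0444],[0,0,0]],[[0,0,0.034],[0,0,0]],[[0,0,0.0104],[0,0,0]],[[0,0,0],[0,0,0]]], grip=0)

```text
time_s: 4.85
eef_pos: [630.8, 22.6, 74.5]
ee_rot: [0.0, 0.697, 0.717, 0.0]
force: [-1.0, 0.7, 0.6]
grip_width: 1.001
```

Emit:
play_rows(steps=[[[0,0,0],[0,0,0]],[[0,0,0],[0,0,0]],[[0,0,0],[0,0,0]],[[0,0,0],[0,0,0]],[[0,0,0],[0,0,0]]], grip=1, squeeze=50)

```text
time_s: 5.35
eef_pos: [630.8, 22.7, 74.5]
ee_rot: [0.0, 0.697, 0.717, 0.0]
force: [-0.0, 1.1, 2.3]
grip_width: 0.205
```

```bash
python3 -c "
from h import *
s=ctrl.sense();print(s['eef_pos'],s['force'],s['grip_width'],yaw())
shot('wrist','pics/w4.png')"
```

```text
[630.76984792  22.69924394  74.50117982] [-0.00829964  1.11517455  2.28210679] 0.20532963208833582 91.68982319292806
```

View pics/w4.png

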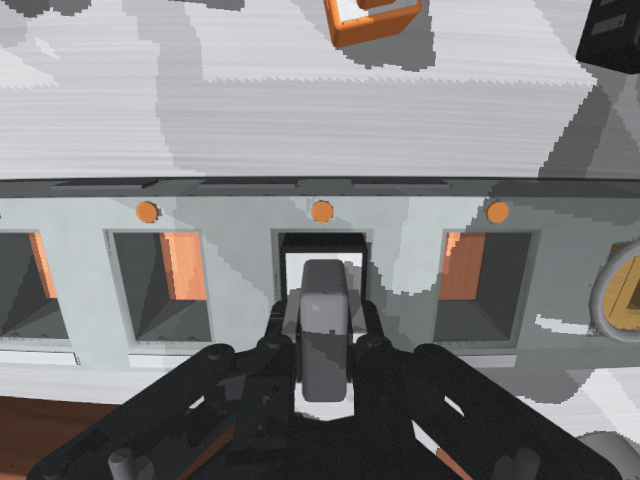

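```bash
python3 -c "
from h import *
plan((432,-359,74.5))"
```

```text
shift tool [-375.7 -210.     0. ]mm: 11 rows x [-0.04554 -0.02545  0.     ]  (tilt z [ 6.e-04  1.e-04 -1.e+00]) from [630.8  22.7  74.5] yaw 91.69
```

Emit:
play_rows(steps=[[[0,0,-0.015],[0,0,0]],[[0,0,-0.03],[0,0,0]],[[0,0,-0.04],[0,0,0]],[[0,0,-0.035],[0,0,0]],[[0,0,0],[0,0,0]]])

```text
time_s: 5.9
eef_pos: [632.1, 22.5, 168.4]
ee_rot: [0.003, 0.697, 0.718, 0.002]
force: [0.7, -0.6, -2.2]
grip_width: 0.202
```

Emit:
play_rows(steps=[[[-0.0255,-0.0145,0],[0,0,0]],[[-0.0455,-0.0255,0],[0,0,0]],[[-0.0455,-0.0255,0],[0,0,0]],[[-0.0455,-0.0255,0],[0,0,0]],[[-0.0455,-0.0255,0],[0,0,0]],[[-0.0455,-0.0255,0],[0,0,0]],[[-0.0455,-0.0255,0],[0,0,0]],[[-0.0455,-0.0255,0],[0,0,0]],[[-0.0455,-0.0255,0],[0,0,0]],[[-0.0455,-0.0255,0],[0,0,0]],[[-0.0455,-0.0255,0],[0,0,0]],[[-0.02,-0.011,0],[0,0,0]],[[0,0,0],[0,0,0]],[[0,0,0],[0,0,0]]])

```text
time_s: 7.3
eef_pos: [431.6, -357.9, 163.5]
ee_rot: [-0.001, 0.697, 0.717, 0.0]
force: [-0.2, -0.1, -2.8]
grip_width: 0.201
```

```bash
python3 -c "
from h import *
import pickle
c,im=shot('wrist','pics/w5.png')
plan((432,-359,56))"
```

```text
shift tool [-1.500e+00  1.000e-01  1.077e+02]mm: 3 rows x [-6.500e-04  3.000e-05  4.786e-02]  (tilt z [-4.0e-04  1.1e-03 -1.0e+00]) from [ 431.9 -357.5  163.7] yaw 91.75
```

View pics/w5.png

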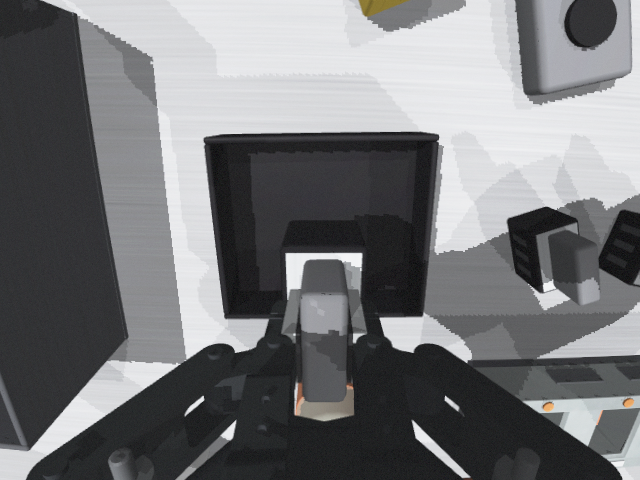

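```bash
python3 -c "
from h import *
c=Cam('wrist'); P=c.atz([[206,138],[438,134],[425,315],[226,317]],50); print(P.round(1),P.mean(0))"
```

```text
[[ 364.2 -443.7   50. ]
 [ 356.3 -278.4   50. ]
 [ 503.5 -269.5   50. ]
 [ 510.4 -438.    50. ]] [ 433.61710698 -357.40004295   50.        ]
```

Emit:
play_rows(steps=[[[0,0,0.03],[0,0,0]],[[0,0,0.045],[0,0,0]],[[0,0,0.045],[0,0,0]],[[0,0,0.0255],[0,0,0]],[[0,0,0],[0,0,0]],[[0,0,0],[0,0,0]]])

```text
time_s: 7.95
eef_pos: [432.1, -357.7, 55.0]
ee_rot: [-0.0, 0.696, 0.718, 0.0]
force: [0.1, 0.7, -1.5]
grip_width: 0.201
```

Emit:
play_rows(steps=[[[0,0,0],[0,0,0]],[[0,0,0],[0,0,0]],[[0,0,0],[0,0,0]],[[0,0,0],[0,0,0]]], grip=0)

```text
time_s: 8.35
eef_pos: [431.5, -358.8, 55.3]
ee_rot: [0.0, 0.697, 0.717, -0.0]
force: [-0.4, 0.0, 0.2]
grip_width: 0.87
```

Emit:
play_rows(steps=[[[0,0,-0.04],[0,0,0]],[[0,0,-0.06],[0,0,0]],[[0,0,-0.06],[0,0,0]],[[0,0,-0.04],[0,0,0]],[[0,0,0],[0,0,0]]])

```text
time_s: 8.85
eef_pos: [432.5, -360.0, 209.6]
ee_rot: [0.004, 0.697, 0.717, -0.001]
force: [-0.2, -0.3, -0.4]
grip_width: 1.003
```

```bash
python3 -c "
from h import *
import pickle
c,im=shot('wrist','pics/w6.png')
s=ctrl.sense();print(s['eef_pos'],yaw(),s['time_s'])
for q in cams.tip_of('wrist','spare0_c'): print(q['p'],q['pixel'],c.atz([q['pixel']],40.5))"
```

```text
[ 431.80411401 -359.27102174  206.74320001] 91.6881545463716 8.9
0.91 [529.2, 237.0] [[ 450.44831786 -163.33742709   40.5       ]]
```

View pics/w6.png

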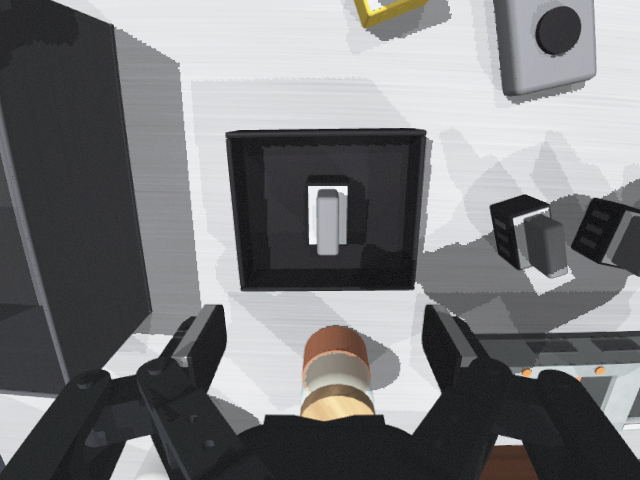

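Emit:
play_rows(steps=[[[0.045,0.013,0],[0,0,0]],[[0.062,0.013,0],[0,0,0]],[[0.062,0.013,0],[0,0,0]],[[0.062,0.013,0],[0,0,0]],[[0.062,0.01,0],[0,0,0]],[[0.03,0,0],[0,0,0]],[[0,0,0],[0,0,0]],[[0,0,0],[0,0,0]],[[0,0,0],[0,0,0]]])

```text
time_s: 9.85
eef_pos: [470.5, -116.1, 204.3]
ee_rot: [-0.001, 0.697, 0.717, -0.0]
force: [0.6, -0.6, 0.3]
grip_width: 1.002
```

```bash
python3 -c "
from h import *
import pickle
c,im=shot('wrist','pics/w7.png')
s=ctrl.sense();print(s['eef_pos'],yaw(),s['time_s']); pickle.dump((c.R,c.t),open('w7.pkl','wb'))
for q in cams.tip_of('wrist','spare0_c'): print(q['p'],q['pixel'],c.atz([q['pixel']],40.5))"
```

```text
[ 470.57925701 -116.21080201  204.39865904] 91.6104665047496 9.9
0.87 [269.9, 188.6] [[ 447.8921114  -164.58482691   40.5       ]]
0.8 [487.5, 226.9] [[477.65704345  36.61429638  40.5       ]]
```

View pics/w7.png

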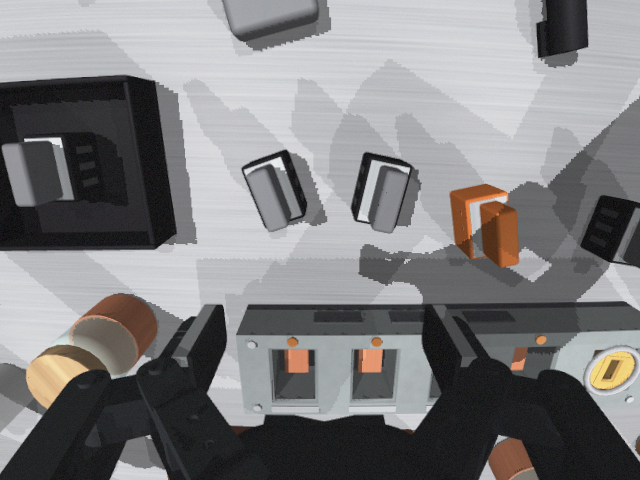

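```bash
python3 -c "
import cv2
im=cv2.imread('pics/w7_raw.png')
cv2.imwrite('pics/w7a.png',cv2.resize(im[140:245,230:430],None,fx=4,fy=4,interpolation=cv2.INTER_CUBIC))
"
```

```text
(no output)
```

View pics/w7a.png

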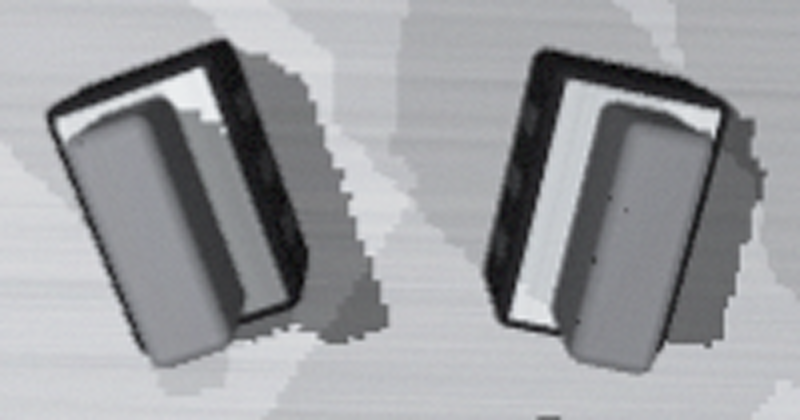

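```bash
cat > mod.py <<'E'
from h import *
import pickle
def fitbar(c,px,z=81,L=50,Wd=18,base=90):
    P=c.atz(px,z)[:,:2]
    # order TL,TR,BR,BL ; long axis = from top mid to bottom mid
    a0=np.arctan2(*((P[2]+P[3]-P[0]-P[1])[::-1])); c0=P.mean(0)
    print('sizes long',np.linalg.norm((P[2]+P[3]-P[0]-P[1])/2).round(1),'wide',np.linalg.norm((P[1]+P[2]-P[0]-P[3])/2).round(1),'centre',c0.round(1),'long-axis deg',np.degrees(a0).round(1))
    return c0,np.degrees(a0)
def pk(n):
    c=Cam('wrist'); c.R,c.t=pickle.load(open(n,'rb')); return c
E
python3 - <<'E'
from mod import *
c=pk('w7.pkl'); k=lambda L:np.array(L)/4+[230-.4,140-.4]
fitbar(c,k([(68,140),(148,110),(232,345),(150,368)]))
fitbar(c,k([(632,118),(715,145),(650,372),(572,352)]))
E
```

```text
sizes long 48.1 wide 16.9 centre [ 449.4 -160.8] long-axis deg 18.4
sizes long 47.0 wide 16.7 centre [447.8 -65. ] long-axis deg -10.1
```

```bash
python3 -c "
from h import *
plan((449.4,-160.8,48),108.4)"
```

```text
turn 16.79deg: 3 rows x tz=-0.12440
shift tool [-35.6 -34.2 156.6]mm: 4 rows x [-0.01187 -0.0114   0.05218]  (tilt z [-6.e-04  2.e-04 -1.e+00]) from [ 470.6 -116.2  204.6] yaw 91.61
```

Emit:
play_rows(steps=[[[0,0,0.02],[0,0,-0.1244]],[[0,0,0.02],[0,0,-0.1244]],[[0,0,0.02],[0,0,-0.1244]],[[-0.0475,-0.0456,0],[0,0,0]],[[0,0,0.02],[0,0,0]],[[0,0,0],[0,0,0]],[[0,0,0],[0,0,0]]])

```text
time_s: 10.65
eef_pos: [449.6, -160.0, 145.1]
ee_rot: [-0.0, 0.585, 0.811, 0.0]
force: [0.8, 0.1, 0.1]
grip_width: 1.001
```

```bash
python3 -c "
from h import *
c,im=shot('wrist','pics/w8.png')
plan((449.4,-160.8,48),108.4)"
```

```text
turn -0.09deg: 1 rows x tz=0.00205
shift tool [-0.8 -0.8 97.4]mm: 3 rows x [-0.00034 -0.00034  0.04328]  (tilt z [ 4.e-04 -1.e-04 -1.e+00]) from [ 449.9 -159.8  145.4] yaw 108.49
```

View pics/w8.png

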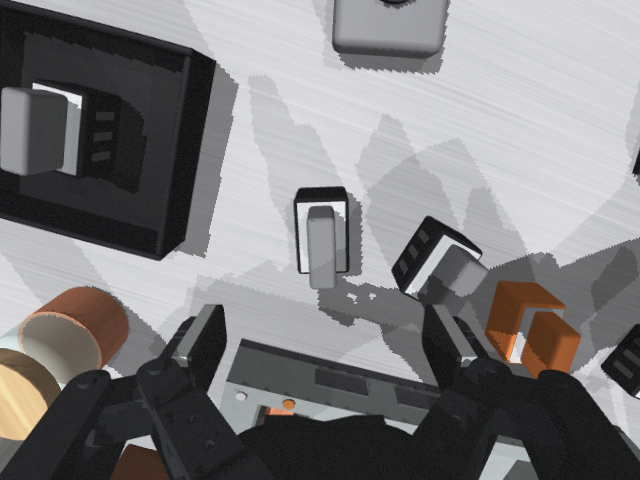

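Emit:
play_rows(steps=[[[-0.001,-0.001,0.03],[0,0,0]],[[0,0,0.05],[0,0,0]],[[0,0,0.04],[0,0,0]],[[0,0,0.0095],[0,0,0]],[[0,0,0],[0,0,0]],[[0,0,0],[0,0,0]]], grip=0.3)

```text
time_s: 11.3
eef_pos: [450.1, -161.2, 49.3]
ee_rot: [0.001, 0.584, 0.812, 0.0]
force: [0.2, -0.2, 0.2]
grip_width: 0.702
```

Emit:
play_rows(steps=[[[0,0,0],[0,0,0]],[[0,0,0],[0,0,0]],[[0,0,0],[0,0,0]],[[0,0,0],[0,0,0]]], grip=1, squeeze=70)

```text
time_s: 11.7
eef_pos: [449.6, -161.1, 48.6]
ee_rot: [0.001, 0.584, 0.811, 0.0]
force: [0.2, -0.1, 6.8]
grip_width: 0.203
```

Emit:
play_rows(steps=[[[0,0,-0.02],[0,0,0]],[[0,0,-0.045],[0,0,0]],[[0,0,-0.06],[0,0,0.093]],[[0,0,-0.04],[0,0,0.093]],[[0,0,0],[0,0,0.093]],[[0,0,0],[0,0,0.093]],[[0,0,0],[0,0,0]]])

```text
time_s: 12.4
eef_pos: [448.9, -160.7, 171.6]
ee_rot: [-0.0, 0.696, 0.718, -0.0]
force: [-1.3, 0.2, -1.8]
grip_width: 0.199
```

```bash
python3 -c "
from h import *
c,im=shot('wrist','pics/w9.png')
plan((636.4,-141.3,160),91.7)"
```

```text
turn -0.14deg: 1 rows x tz=0.00302
shift tool [ 13.8 188.   11.4]mm: 5 rows x [0.00369 0.05013 0.00305]  (tilt z [-5.e-04  3.e-04 -1.e+00]) from [ 448.9 -160.7  171.4] yaw 91.84
```

View pics/w9.png

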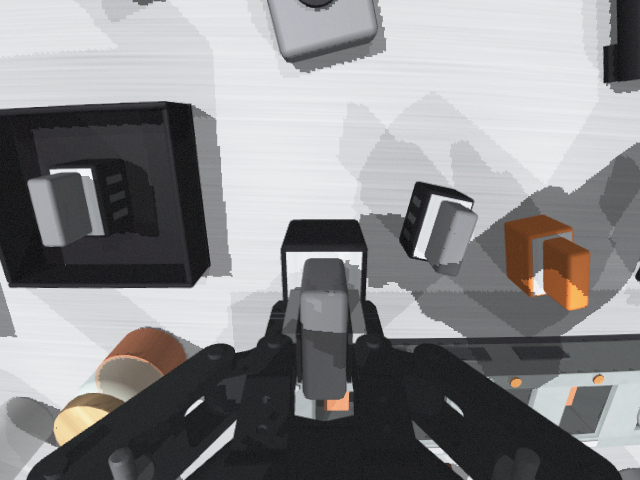

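```bash
python3 -c "
import cv2,numpy as np
a=[cv2.resize(cv2.imread(f'pics/{n}_raw.png')[210:420,255:395],None,fx=2.7,fy=2.7,interpolation=cv2.INTER_CUBIC) for n in('w4','w9')]
cv2.imwrite('pics/cmp.png',np.hstack(a))
"
```

```text
(no output)
```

View pics/cmp.png

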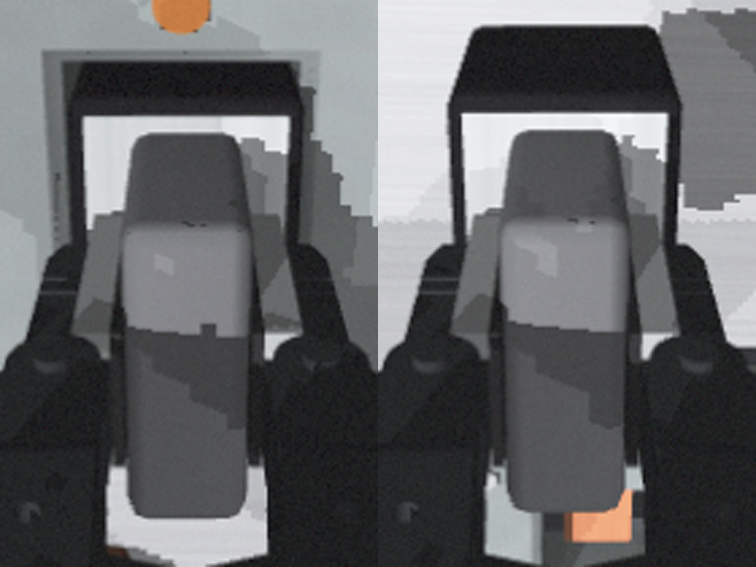

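Run:
```python
from h import *
s=ctrl.sense(); c=Cam('wrist'); p=s['eef_pos']; T=rot(s['ee_rot']).as_matrix()
for n,f,b,h in (('w4',222,515,81-47.5),('w9',217,510,81-48.6)):
    P=c.atz([[322,210+f/2.7],[322,210+b/2.7]],p[2]+h); q=(P-p)@T; print(n,q[:,1].round(1),q[:,1].mean().round(1))
```

```text
w4 [-25.4  23.1] -1.2
w9 [-25.6  23.2] -1.2
```

Emit:
play_rows(steps=[[[0,0.03,0],[0,0,0.003]],[[0.005,0.055,0],[0,0,0]],[[0.005,0.06,0],[0,0,0]],[[0.0085,0.06,0],[0,0,0]],[[0,0.0455,0.02],[0,0,0]],[[0,0,0.025],[0,0,0]],[[0,0,0],[0,0,0]],[[0,0,0],[0,0,0]],[[0,0,0],[0,0,0]]])

```text
time_s: 13.35
eef_pos: [636.6, -142.0, 139.3]
ee_rot: [0.001, 0.697, 0.717, 0.0]
force: [-0.2, -0.7, -0.9]
grip_width: 0.2
```

```bash
python3 -c "
from h import *
c,im=shot('wrist','pics/w10.png')
plan((636.7,-141.5,63.6),91.7)
shot('side','pics/s10.png',(330,200,500,340),4)"
```

```text
turn 0.09deg: 1 rows x tz=-0.00191
shift tool [ 0.5  0.1 75.8]mm: 2 rows x [3.200e-04 8.000e-05 5.051e-02]  (tilt z [ 1.8e-03 -8.0e-04 -1.0e+00]) from [ 636.6 -142.   139.4] yaw 91.61
```

View pics/w10.png

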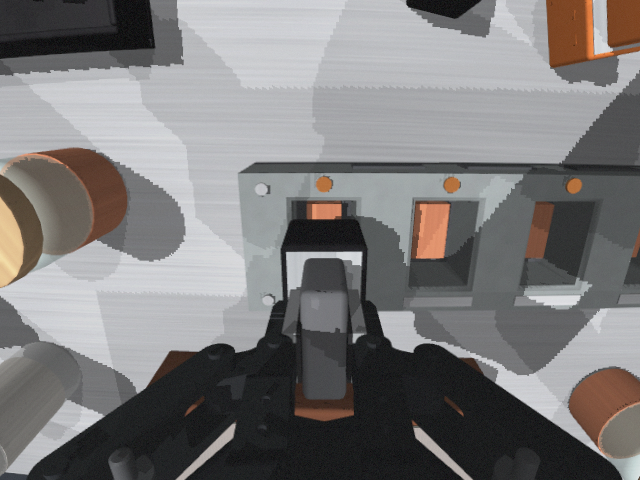

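View pics/s10.png

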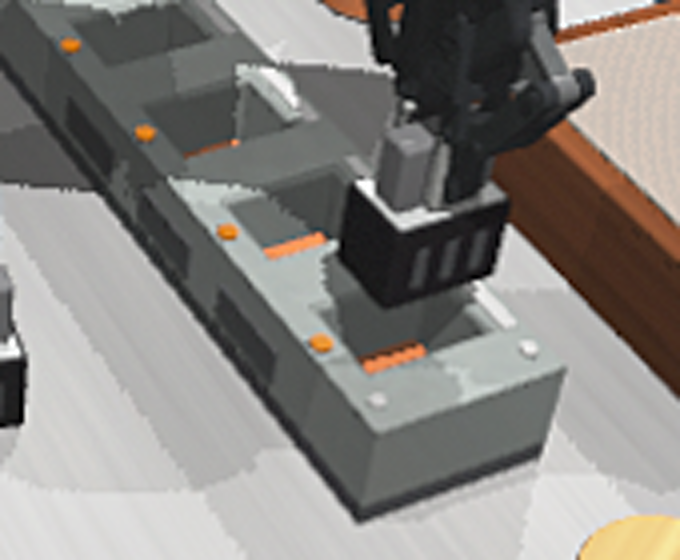

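Emit:
play_rows(steps=[[[0.0006,0,0.0206],[0,0,-0.0019]],[[0,0,0.0206],[0,0,0]],[[0,0,0.006],[0,0,0]],[[0,0,0.006],[0,0,0]],[[0,0,0],[0,0,0]]])

```text
time_s: 13.95
eef_pos: [636.6, -141.3, 98.2]
ee_rot: [0.0, 0.697, 0.717, 0.0]
force: [0.0, -0.5, -1.7]
grip_width: 0.198
```

Emit:
play_rows(steps=[[[0,0,0.0115],[0,0,0]],[[0,0,0.0115],[0,0,0]],[[0,0,0.006],[0,0,0]],[[0,0,0],[0,0,0]]])

```text
time_s: 14.35
eef_pos: [636.4, -141.1, 75.6]
ee_rot: [-0.0, 0.697, 0.718, -0.0]
force: [-0.1, -0.1, -1.2]
grip_width: 0.197
```

Now press down the last 12 mm.

Emit:
play_rows(steps=[[[0,0,0.004],[0,0,0]],[[0,0,0.004],[0,0,0]],[[0,0,0.004],[0,0,0]],[[0,0,0.004],[0,0,0]],[[0,0,0],[0,0,0]],[[0,0,0],[0,0,0]]], squeeze=100)

```text
time_s: 14.95
eef_pos: [636.9, -141.3, 65.9]
ee_rot: [0.001, 0.697, 0.718, 0.0]
force: [-4.0, 1.3, 9.9]
grip_width: 0.193
```

Emit:
play_rows(steps=[[[0,0,0.003],[0,0,0]],[[0,0,0.002],[0,0,0]],[[0,0,0],[0,0,0]],[[0,0,0],[0,0,0]]])

```text
time_s: 15.35
eef_pos: [637.1, -141.3, 63.6]
ee_rot: [0.001, 0.696, 0.718, 0.0]
force: [-6.8, 1.7, 19.6]
grip_width: 0.196
```

Emit:
play_rows(steps=[[[0,0,0.003],[0,0,0]],[[0,0,0],[0,0,0]],[[0,0,0],[0,0,0]],[[0,0,0],[0,0,0]]])

```text
time_s: 15.75
eef_pos: [637.4, -141.3, 63.3]
ee_rot: [0.002, 0.696, 0.718, 0.001]
force: [-12.4, 4.1, 32.3]
grip_width: 0.197
```

```bash
python3 -c "
from h import *
shot('side','pics/s11.png',(330,200,500,340),4)"
```

```text
(no output)
```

View pics/s11.png

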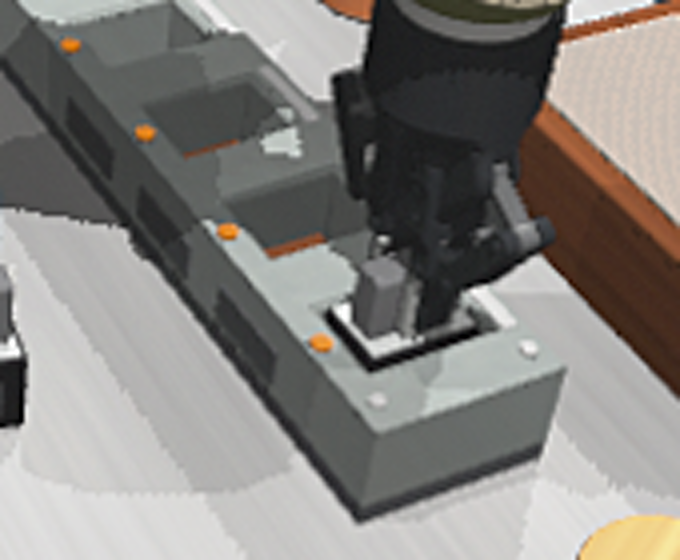

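Emit:
play_rows(steps=[[[0,0,-0.006],[0,0,0]],[[0,0,0],[0,0,0]]])

```text
time_s: 16.0
eef_pos: [637.0, -141.3, 63.6]
ee_rot: [0.001, 0.697, 0.718, 0.0]
force: [-0.1, -0.4, 16.1]
grip_width: 0.191
```

Emit:
play_rows(steps=[[[0,0,0],[0,0,0]],[[0,0,0],[0,0,0]],[[0,0,0],[0,0,0]]], grip=0.4)

```text
time_s: 16.3
eef_pos: [636.4, -141.1, 62.2]
ee_rot: [-0.0, 0.697, 0.717, -0.0]
force: [0.6, -0.4, 0.1]
grip_width: 0.6
```

Emit:
play_rows(steps=[[[0,0,-0.03],[0,0,0]],[[0,0,-0.06],[0,0,0]],[[0,0,-0.06],[0,0,0]],[[0,-0.05,-0.03],[0,0,0]],[[0.05,-0.05,0],[0,0,0]],[[0.05,-0.05,0],[0,0,0]],[[0,0,0],[0,0,0]],[[0,0,0],[0,0,0]]], grip=0)

```text
time_s: 17.1
eef_pos: [526.2, -73.4, 198.1]
ee_rot: [0.0, 0.696, 0.718, 0.0]
force: [1.1, -0.4, 0.8]
grip_width: 0.996
```

```bash
python3 -c "
from h import *
import pickle
c,im=shot('wrist','pics/w12.png')
s=ctrl.sense();print(s['eef_pos'],yaw(),s['time_s']); pickle.dump((c.R,c.t),open('w12.pkl','wb'))
for q in cams.tip_of('wrist','spare0_c'): print(q['p'],q['pixel'],c.atz([q['pixel']],40.5))"
```

```text
[526.87863472 -74.06323957 198.07992145] 91.69963947636133 17.15
0.69 [449.1, 165.1] [[477.34369074  32.53650092  40.5       ]]
```

View pics/w12.png

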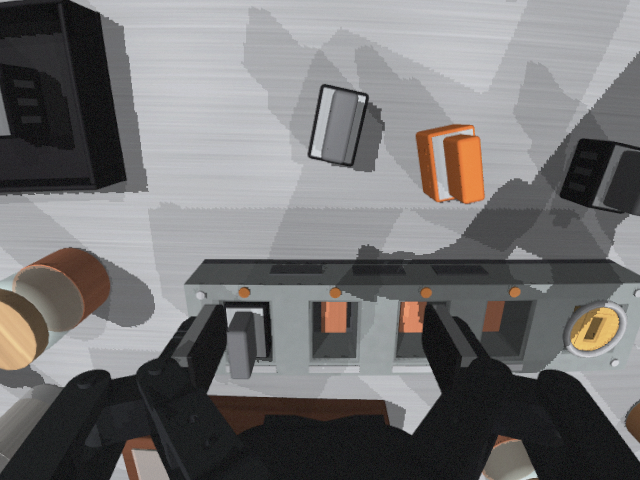

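```bash
python3 -c "
import cv2
im=cv2.imread('pics/w12_raw.png')
cv2.imwrite('pics/w12a.png',cv2.resize(im[75:175,295:395],None,fx=5,fy=5,interpolation=cv2.INTER_CUBIC))
"
```

```text
(no output)
```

View pics/w12a.png

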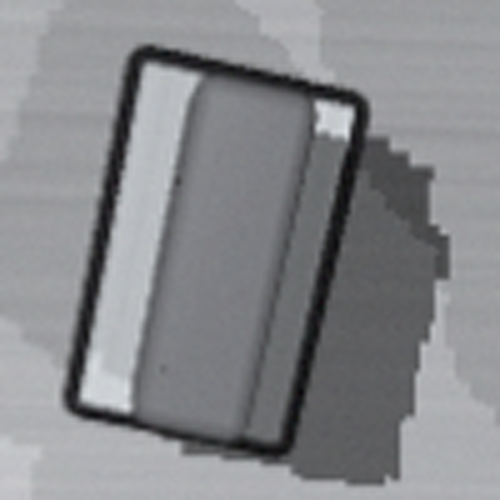

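Run:
```python
from mod import *
c=pk('w12.pkl'); k=lambda L:np.array(L)/5+[295-.4,75-.4]
fitbar(c,k([(195,73),(313,95),(242,440),(133,417)]))
# body top outer z=45
P=c.atz(k([(132,47),(370,97),(290,455),(66,408)]),45); print(P.mean(0).round(1), P.round(1)[:,:2].tolist())
plan((447.8,-65,48),79.9)
```

```text
sizes long 48.2 wide 16.5 centre [448.5 -65.3] long-axis deg -8.9
[448.6 -64.8  45. ] [[417.2, -79.0], [423.4, -41.1], [480.2, -50.7], [473.6, -88.4]]
turn -11.77deg: 2 rows x tz=0.13081
shift tool [ -4.7 -79.8 149.9]mm: 5 rows x [-0.00125 -0.02127  0.03997]  (tilt z [ 1.e-03 -5.e-04 -1.e+00]) from [527.2 -74.4 197.9] yaw 91.67
```

Run:
```python
from mod import *
plan((448.3,-65.1,48),80.5)
```

```text
turn -11.17deg: 2 rows x tz=0.12414
shift tool [ -3.9 -79.3 149.9]mm: 5 rows x [-0.00103 -0.02115  0.03997]  (tilt z [ 1.e-03 -5.e-04 -1.e+00]) from [527.2 -74.4 197.9] yaw 91.67
```

Emit:
play_rows(steps=[[[0,0,0.02],[0,0,0.1242]],[[0,0,0.02],[0,0,0.1242]],[[-0.0026,-0.0529,0.02],[0,0,0]],[[-0.0026,-0.0529,0.02],[0,0,0]],[[0,0,0],[0,0,0]],[[0,0,0],[0,0,0]]], grip=0.3)

```text
time_s: 17.8
eef_pos: [448.1, -65.3, 137.8]
ee_rot: [0.0, 0.763, 0.646, 0.0]
force: [0.3, 0.1, 0.7]
grip_width: 0.698
```

```bash
python3 -c "
from h import *
c,im=shot('wrist','pics/w13.png')
plan((448.3,-65.1,48),80.5)"
```

```text
turn 0.03deg: 1 rows x tz=-0.00061
shift tool [ 0.3 -0.6 90.3]mm: 3 rows x [ 0.00012 -0.00028  0.04011]  (tilt z [ 1.9e-03 -8.0e-04 -1.0e+00]) from [448.9 -65.5 138.3] yaw 80.47
```

View pics/w13.png

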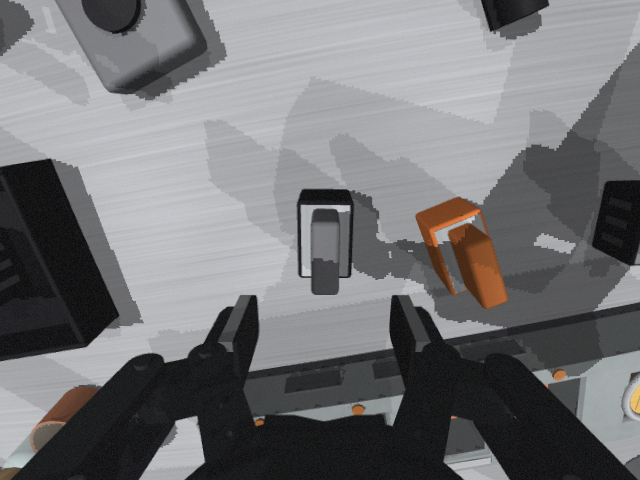

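Aligned (bar at col 325, between fingers). Descend, grasp, lift, turn to console yaw.

Emit:
play_rows(steps=[[[0,-0.0008,0.03],[0,0,0]],[[0,0,0.05],[0,0,0]],[[0,0,0.034],[0,0,0]],[[0,0,0.0064],[0,0,0]],[[0,0,0],[0,0,0]],[[0,0,0],[0,0,0]]], grip=0.3)

```text
time_s: 18.45
eef_pos: [448.1, -64.9, 48.6]
ee_rot: [0.001, 0.763, 0.646, 0.001]
force: [-0.1, -0.1, 0.5]
grip_width: 0.703
```

Emit:
play_rows(steps=[[[0,0,0],[0,0,0]],[[0,0,0],[0,0,0]],[[0,0,0],[0,0,0]],[[0,0,0],[0,0,0]]], grip=1, squeeze=80)

```text
time_s: 18.85
eef_pos: [447.4, -64.6, 48.2]
ee_rot: [0.001, 0.763, 0.646, 0.0]
force: [-0.6, -0.5, 7.2]
grip_width: 0.198
```

Emit:
play_rows(steps=[[[0,0,-0.02],[0,0,0]],[[0,0,-0.045],[0,0,0]],[[0,0,-0.06],[0,0,-0.083]],[[0,0,-0.02],[0,0,-0.083]],[[0,0,0],[0,0,-0.083]],[[0,0,0],[0,0,0]],[[0,0,0],[0,0,0]]])

```text
time_s: 19.55
eef_pos: [446.4, -64.2, 155.7]
ee_rot: [-0.001, 0.697, 0.717, -0.0]
force: [-0.4, 0.3, -2.1]
grip_width: 0.201
```

```bash
python3 -c "
from h import *
c,im=shot('wrist','pics/w14.png',(255,210,395,420),2.7)
plan((634.2,-59.4,140),91.7)"
```

```text
turn 0.07deg: 1 rows x tz=-0.00155
shift tool [ -0.7 187.8  15.6]mm: 5 rows x [-0.00019  0.05008  0.00417]  (tilt z [-1.2e-03  5.0e-04 -1.0e+00]) from [446.5 -64.3 155.6] yaw 91.63
```

View pics/w14.png

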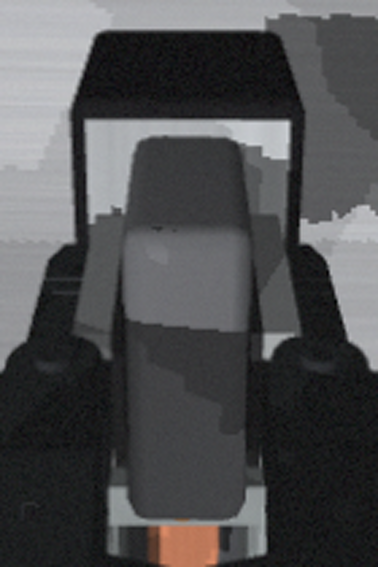

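Emit:
play_rows(steps=[[[0,0.03,0],[0,0,-0.0015]],[[-0.0008,0.055,0],[0,0,0]],[[0,0.06,0],[0,0,0]],[[0,0.06,0],[0,0,0]],[[0,0.0438,0.02],[0,0,0]],[[0,0,0.01],[0,0,0]],[[0,0,0],[0,0,0]],[[0,0,0],[0,0,0]],[[0,0,0],[0,0,0]]])

```text
time_s: 20.5
eef_pos: [633.0, -59.3, 134.6]
ee_rot: [0.0, 0.696, 0.718, 0.0]
force: [0.0, -0.1, -2.6]
grip_width: 0.196
```

```bash
python3 -c "
from h import *
plan((632.9,-59.2,75.5),91.7)"
```

```text
turn -0.06deg: 1 rows x tz=0.00128
shift tool [ 0.1 -0.1 59.1]mm: 2 rows x [ 9.000e-05 -4.000e-05  3.943e-02]  (tilt z [ 1.e-03 -3.e-04 -1.e+00]) from [633.  -59.3 134.6] yaw 91.76
```

Emit:
play_rows(steps=[[[0,0,0.018],[0,0,0]],[[0,0,0.018],[0,0,0]],[[0,0,0.007],[0,0,0]],[[0,0,0.007],[0,0,0]],[[0,0,0],[0,0,0]]])

```text
time_s: 21.0
eef_pos: [633.0, -59.1, 95.3]
ee_rot: [-0.001, 0.696, 0.718, -0.0]
force: [0.3, -0.6, -2.4]
grip_width: 0.197
```

Emit:
play_rows(steps=[[[0,0,0.011],[0,0,0]],[[0,0,0.01],[0,0,0]],[[0,0,0.005],[0,0,0]],[[0,0,0],[0,0,0]]])

```text
time_s: 21.4
eef_pos: [633.1, -59.1, 76.0]
ee_rot: [-0.0, 0.696, 0.718, -0.0]
force: [0.1, -0.2, -1.5]
grip_width: 0.194
```

Emit:
play_rows(steps=[[[0,0,0.004],[0,0,0]],[[0,0,0.004],[0,0,0]],[[0,0,0.004],[0,0,0]],[[0,0,0.004],[0,0,0]],[[0,0,0.003],[0,0,0]],[[0,0,0.002],[0,0,0]],[[0,0,0.0025],[0,0,0]],[[0,0,0],[0,0,0]],[[0,0,0],[0,0,0]]], squeeze=100)

```text
time_s: 22.3
eef_pos: [634.0, -59.3, 63.0]
ee_rot: [0.001, 0.696, 0.718, 0.001]
force: [-11.0, 2.1, 23.8]
grip_width: 0.192
```

Emit:
play_rows(steps=[[[0,0,0.002],[0,0,0]],[[0,0,0],[0,0,0]],[[0,0,0],[0,0,0]]])

```text
time_s: 22.6
eef_pos: [634.0, -59.3, 62.9]
ee_rot: [0.002, 0.696, 0.718, 0.001]
force: [-15.3, 2.5, 34.6]
grip_width: 0.195
```

Emit:
play_rows(steps=[[[0,0,-0.006],[0,0,0]],[[0,0,-0.001],[0,0,0]],[[0,0,0],[0,0,0]]])

```text
time_s: 22.9
eef_pos: [633.6, -59.2, 63.2]
ee_rot: [0.0, 0.696, 0.718, 0.0]
force: [-1.4, 0.4, 5.2]
grip_width: 0.198
```

Emit:
play_rows(steps=[[[0,0,0],[0,0,0]],[[0,0,0],[0,0,0]],[[0,0,0],[0,0,0]]], grip=0.4)

```text
time_s: 23.2
eef_pos: [633.3, -59.2, 62.4]
ee_rot: [-0.0, 0.696, 0.718, -0.0]
force: [0.1, -0.0, -0.2]
grip_width: 0.598
```

Emit:
play_rows(steps=[[[0,0,-0.03],[0,0,0]],[[0,0,-0.06],[0,0,0]],[[0,0,-0.06],[0,0,0]],[[0.05,-0.04,-0.02],[0,0,0]],[[0.05,-0.04,0],[0,0,0]],[[0.05,-0.04,0],[0,0,0]],[[0.05,-0.04,0],[0,0,0]],[[0.05,-0.04,0],[0,0,0]],[[0,0,0],[0,0,0]],[[0,0,0],[0,0,0]],[[0,0,0],[0,0,0]]], grip=0)

```text
time_s: 24.3
eef_pos: [478.4, 122.7, 190.2]
ee_rot: [0.0, 0.696, 0.718, 0.0]
force: [0.1, -0.2, -0.6]
grip_width: 0.997
```

```bash
python3 -c "
from h import *
import pickle
c,im=shot('wrist','pics/w15.png')
s=ctrl.sense();print(s['eef_pos'],yaw(),s['time_s']); pickle.dump((c.R,c.t),open('w15.pkl','wb'))
"
```

```text
[478.4326152  122.50554866 190.02036817] 91.72082404582673 24.35
```

View pics/w15.png

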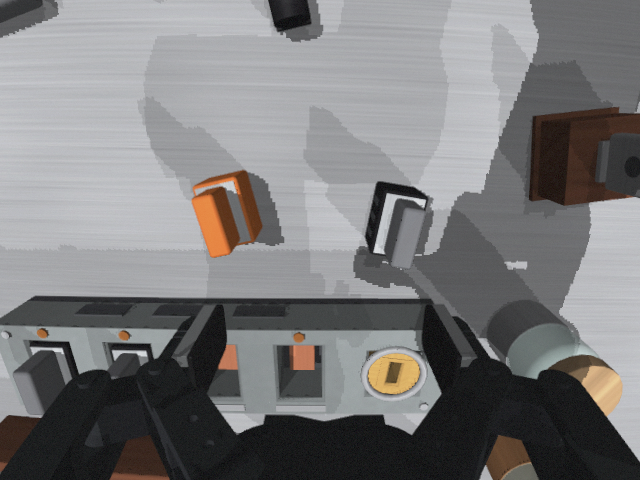

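```bash
python3 -c "
import cv2
im=cv2.imread('pics/w15_raw.png')
cv2.imwrite('pics/w15a.png',cv2.resize(im[175:275,350:450],None,fx=5,fy=5,interpolation=cv2.INTER_CUBIC))
"
```

```text
(no output)
```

View pics/w15a.png

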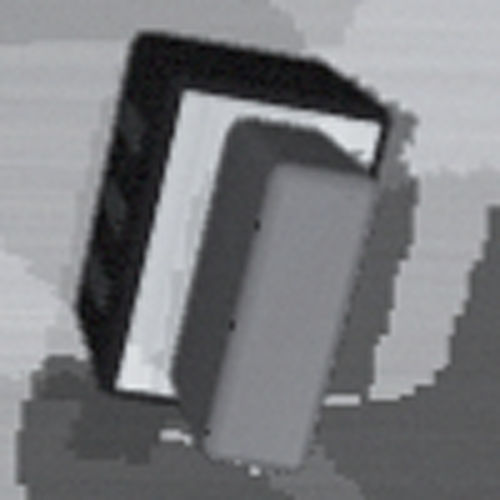

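Run:
```python
from mod import *
c=pk('w15.pkl'); k=lambda L:np.array(L)/5+[350-.4,175-.4]
c0,a=fitbar(c,k([(268,165),(378,183),(308,470),(207,455)]))
plan((c0[0],c0[1],48),90+a)
```

```text
sizes long 47.2 wide 16.7 centre [481.1 186.9] long-axis deg -6.1
turn -7.81deg: 1 rows x tz=0.17356
shift tool [ 64.3  -4.2 142. ]mm: 4 rows x [ 0.02143 -0.0014   0.04734]  (tilt z [ 0.e+00 -1.e-04 -1.e+00]) from [478.4 122.5 190. ] yaw 91.72
```

Emit:
play_rows(steps=[[[0,0,0.02],[0,0,0.0868]],[[0,0,0.02],[0,0,0.0868]],[[0.0429,-0.0028,0.01],[0,0,0]],[[0.0429,-0.0028,0],[0,0,0]],[[0,0,0],[0,0,0]],[[0,0,0],[0,0,0]],[[0,0,0],[0,0,0]]], grip=0.3)

```text
time_s: 25.05
eef_pos: [480.7, 186.7, 152.5]
ee_rot: [0.0, 0.744, 0.668, -0.0]
force: [-0.1, -0.3, 0.6]
grip_width: 0.701
```

```bash
python3 -c "
from h import *
c,im=shot('wrist','pics/w16.png')
plan((481,186.9,48),83.9)"
```

```text
turn 0.01deg: 1 rows x tz=-0.00018
shift tool [  0.2   0.3 104.6]mm: 3 rows x [9.00e-05 1.50e-04 4.65e-02]  (tilt z [-1.e-04 -2.e-04 -1.e+00]) from [480.6 186.7 152.6] yaw 83.89
```

View pics/w16.png

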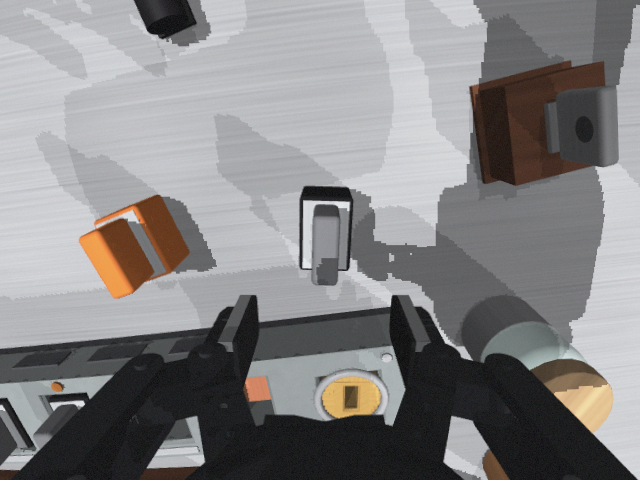

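Emit:
play_rows(steps=[[[0,0,0.03],[0,0,0]],[[0,0,0.055],[0,0,0]],[[0,0,0.045],[0,0,0]],[[0,0,0.0095],[0,0,0]],[[0,0,0],[0,0,0]],[[0,0,0],[0,0,0]]], grip=0.3)

```text
time_s: 25.7
eef_pos: [481.4, 187.6, 49.7]
ee_rot: [0.001, 0.743, 0.669, 0.001]
force: [0.8, -1.0, 0.4]
grip_width: 0.702
```

Emit:
play_rows(steps=[[[0,0,0],[0,0,0]],[[0,0,0],[0,0,0]],[[0,0,0],[0,0,0]],[[0,0,0],[0,0,0]]], grip=1, squeeze=80)

```text
time_s: 26.1
eef_pos: [480.9, 187.9, 49.0]
ee_rot: [0.001, 0.743, 0.669, 0.001]
force: [0.3, -0.0, 6.6]
grip_width: 0.199
```

Emit:
play_rows(steps=[[[0,0,-0.02],[0,0,0]],[[0,0,-0.045],[0,0,0]],[[0,0,-0.06],[0,0,-0.0867]],[[0,0,-0.02],[0,0,-0.0867]],[[0,0,0],[0,0,0]],[[0,0,0],[0,0,0]]])

```text
time_s: 26.7
eef_pos: [479.7, 187.7, 155.8]
ee_rot: [-0.0, 0.697, 0.717, -0.001]
force: [-0.3, 0.1, -2.1]
grip_width: 0.196
```

```bash
python3 -c "
from h import *
c,im=shot('wrist','pics/w17.png',(255,210,395,420),2.7)
plan((631.2,22.7,140),91.7)"
```

```text
turn 0.01deg: 1 rows x tz=-0.00029
shift tool [-169.3  146.7   15.3]mm: 6 rows x [-0.03763  0.03261  0.0034 ]  (tilt z [-2.7e-03 -4.0e-04 -1.0e+00]) from [479.5 187.6 155.3] yaw 91.69
```

View pics/w17.png

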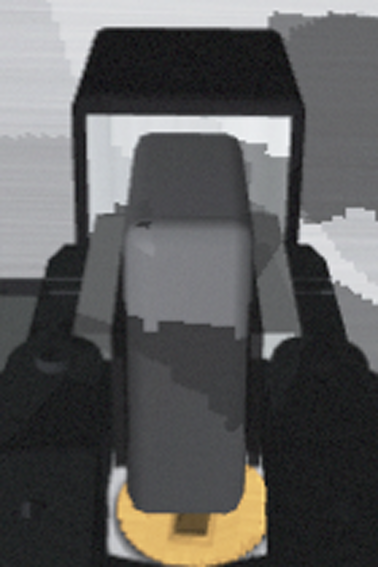

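Emit:
play_rows(steps=[[[-0.02,0.0173,0],[0,0,0]],[[-0.0377,0.0326,0],[0,0,0]],[[-0.0377,0.0326,0],[0,0,0]],[[-0.0377,0.0326,0],[0,0,0]],[[-0.0377,0.0326,0],[0,0,0]],[[-0.0377,0.0326,0],[0,0,0]],[[-0.0172,0.0153,0.025],[0,0,0]],[[0,0,0],[0,0,0]],[[0,0,0],[0,0,0]],[[0,0,0],[0,0,0]]])

```text
time_s: 27.75
eef_pos: [631.7, 24.0, 138.1]
ee_rot: [-0.0, 0.696, 0.718, -0.0]
force: [0.4, 0.3, -1.9]
grip_width: 0.198
```

```bash
python3 -c "
from h import *
plan((631.3,22.6,76),91.7)
c,im=shot('wrist','pics/w18.png')"
```

```text
turn -0.11deg: 1 rows x tz=0.00242
shift tool [-1.4 -0.5 62.1]mm: 2 rows x [-0.00092 -0.00031  0.04137]  (tilt z [-5.e-04  2.e-04 -1.e+00]) from [631.7  24.  138.1] yaw 91.81
```

View pics/w18.png

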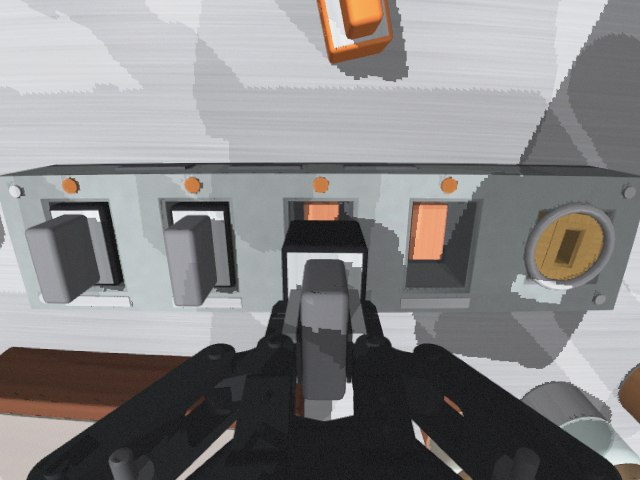

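Emit:
play_rows(steps=[[[-0.0019,-0.0007,0.018],[0,0,0.0024]],[[0,0,0.018],[0,0,0]],[[0,0,0.009],[0,0,0]],[[0,0,0.009],[0,0,0]],[[0,0,0],[0,0,0]]])

```text
time_s: 28.3
eef_pos: [631.2, 21.8, 96.3]
ee_rot: [-0.001, 0.697, 0.717, -0.001]
force: [-0.4, -0.4, -1.7]
grip_width: 0.198
```

```bash
python3 -c "
from h import *
plan((631.3,22.6,76),91.7)"
```

```text
turn 0.03deg: 1 rows x tz=-0.00056
shift tool [ 0.8  0.1 20.3]mm: 1 rows x [0.00107 0.00015 0.02711]  (tilt z [-1.9e-03  3.0e-04 -1.0e+00]) from [631.2  21.8  96.3] yaw 91.67
```

Emit:
play_rows(steps=[[[0.0008,0,0.011],[0,0,0]],[[0,0,0.011],[0,0,0]],[[0,0,0.005],[0,0,0]],[[0,0,0],[0,0,0]]])

```text
time_s: 28.7
eef_pos: [631.7, 22.3, 76.7]
ee_rot: [-0.0, 0.697, 0.717, -0.0]
force: [-1.2, 0.2, -1.6]
grip_width: 0.196
```

Emit:
play_rows(steps=[[[0,0,0.004],[0,0,0]],[[0,0,0.004],[0,0,0]],[[0,0,0.004],[0,0,0]],[[0,0,0.004],[0,0,0]],[[0,0,0.003],[0,0,0]],[[0,0,0.002],[0,0,0]],[[0,0,0.0025],[0,0,0]],[[0,0,0],[0,0,0]],[[0,0,0],[0,0,0]]], squeeze=100)

```text
time_s: 29.6
eef_pos: [631.9, 22.3, 63.8]
ee_rot: [0.001, 0.696, 0.718, 0.0]
force: [-16.6, 0.6, 28.8]
grip_width: 0.193
```

Emit:
play_rows(steps=[[[0,0,0.002],[0,0,0]],[[0,0,0],[0,0,0]],[[0,0,0],[0,0,0]]])

```text
time_s: 29.9
eef_pos: [631.9, 22.2, 63.7]
ee_rot: [0.001, 0.696, 0.718, 0.0]
force: [-20.6, 0.7, 39.8]
grip_width: 0.198
```

Emit:
play_rows(steps=[[[0,0,-0.006],[0,0,0]],[[0,0,-0.001],[0,0,0]],[[0,0,0],[0,0,0]]])

```text
time_s: 30.2
eef_pos: [631.7, 22.3, 63.9]
ee_rot: [0.0, 0.697, 0.717, 0.0]
force: [-5.8, -0.3, 8.2]
grip_width: 0.196
```

Emit:
play_rows(steps=[[[0,0,0],[0,0,0]],[[0,0,0],[0,0,0]],[[0,0,0],[0,0,0]]], grip=0.4)

```text
time_s: 30.5
eef_pos: [631.9, 22.2, 63.2]
ee_rot: [0.0, 0.697, 0.717, 0.0]
force: [0.1, 0.5, 0.2]
grip_width: 0.6
```

Emit:
play_rows(steps=[[[0,0,-0.03],[0,0,0]],[[0,0,-0.06],[0,0,0]],[[0,0,-0.05],[0,0,0]],[[0.05,0.013,-0.01],[0,0,0]],[[0.05,0.013,0],[0,0,0]],[[0.05,0,0],[0,0,0]],[[0.05,0,0],[0,0,0]],[[0,0,0],[0,0,0]],[[0,0,0],[0,0,0]],[[0,0,0],[0,0,0]],[[0,0,0],[0,0,0]]], grip=0)

```text
time_s: 31.6
eef_pos: [647.0, 171.6, 175.9]
ee_rot: [0.0, 0.697, 0.717, -0.0]
force: [-0.1, 0.5, 0.0]
grip_width: 0.999
```

```bash
python3 -c "
from h import *
import pickle
c,im=shot('wrist','pics/w19.png')
s=ctrl.sense();print(s['eef_pos'],yaw(),s['time_s'],s['dq'].round(3)); pickle.dump((c.R,c.t),open('w19.pkl','wb'))
shot('side','pics/s19.png',(300,150,500,340),3.1)
for n,(x0,y0,x1,y1),k in(('w19a',(210,140,420,330),3.6),):
    o=im[y0:y1,x0:x1,::-1]; cv2.imwrite('pics/'+n+'.png',cv2.resize(o,None,fx=k,fy=k,interpolation=cv2.INTER_CUBIC))
"
```

```text
[647.03575669 171.65536687 175.97455638] 91.58888975286847 31.65 [ 0.004  0.001 -0.     0.001  0.     0.004]
```

View pics/w19.png

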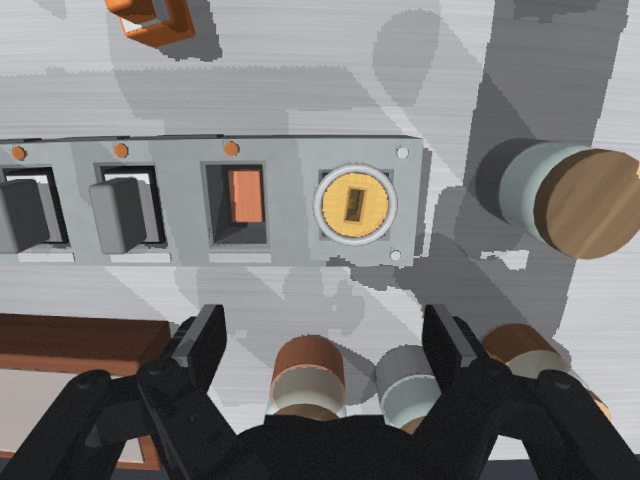

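View pics/s19.png

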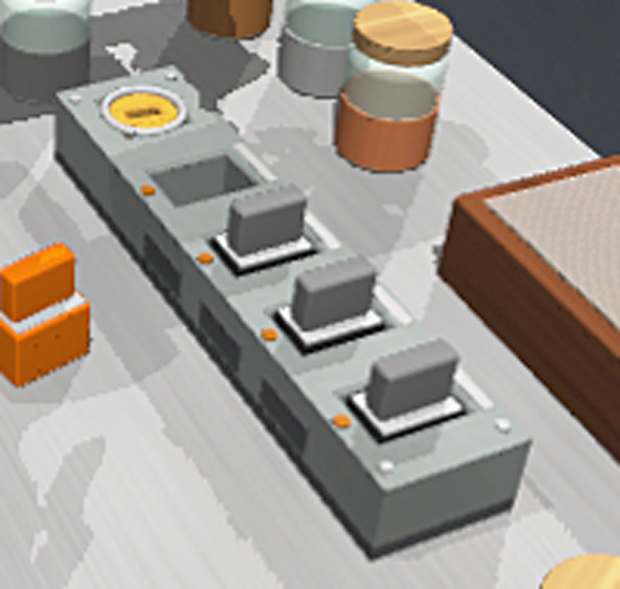

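```bash
python3 -c "
import cv2
im=cv2.imread('pics/w19_raw.png')
cv2.imwrite('pics/w19b.png',cv2.resize(im[155:255,305:405],None,fx=6,fy=6,interpolation=cv2.INTER_CUBIC))
"
```

```text
(no output)
```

View pics/w19b.png

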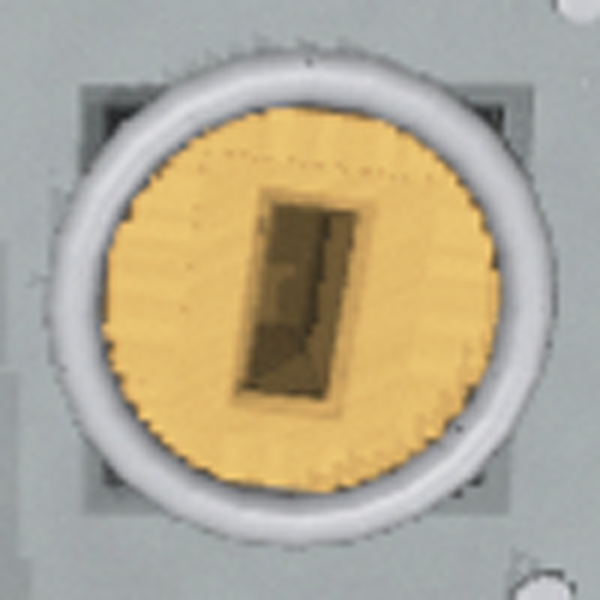

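Run:
```python
from mod import *
c=pk('w19.pkl'); k=lambda L:np.array(L)/6+[305-.4,155-.4]
c0,a=fitbar(c,k([(265,188),(378,202),(340,415),(232,402)]),z=60)
fitbar(c,k([(272,203),(358,212),(325,400),(240,393)]),z=59)
# barrel disk centre
P=c.atz(k([[300,107],[300,492],[103,300],[499,290]]),60);print(P.round(1)[:,:2].tolist(),[(P[0,0]+P[1,0])/2,(P[2,1]+P[3,1])/2])
plan((415,350,200),85)
```

```text
sizes long 28.0 wide 14.2 centre [626.1 194.8] long-axis deg -6.0
sizes long 24.9 wide 11.0 centre [626.3 194.2] long-axis deg -6.4
[[601.3, 193.0], [651.3, 195.7], [626.3, 169.4], [623.6, 219.4]] [np.float64(626.2964177029669), np.float64(194.41453419568836)]
turn -6.60deg: 1 rows x tz=0.14663
shift tool [ 157.3 -246.6  -24. ]mm: 7 rows x [ 0.02996 -0.04698 -0.00457]  (tilt z [ 1.e-04 -1.e-04 -1.e+00]) from [647.  171.8 176. ] yaw 91.60
```

Emit:
play_rows(steps=[[[0,-0.04,-0.01],[0,0,0]],[[0.02,-0.055,-0.01],[0,0,0]],[[0.03,-0.05,-0.01],[0,0,0]],[[0.03,-0.05,-0.01],[0,0,0]],[[0.04,-0.045,-0.01],[0,0,0]],[[0.045,-0.03,-0.01],[0,0,0]],[[0.045,0,0],[0,0,0]],[[0,0,0],[0,0,0]],[[0,0,0],[0,0,0]],[[0,0,0],[0,0,0]]])

```text
time_s: 32.7
eef_pos: [440.1, 323.4, 220.8]
ee_rot: [0.0, 0.697, 0.717, -0.0]
force: [-0.1, -0.5, -0.3]
grip_width: 0.999
```

```bash
python3 -c "
from h import *
import pickle
c,im=shot('wrist','pics/w20.png')
s=ctrl.sense();print(s['eef_pos'],yaw(),s['time_s'],s['dq'].round(3)); pickle.dump((c.R,c.t),open('w20.pkl','wb'))
"
```

```text
[440.19081389 323.32299237 220.83400016] 91.58942465146833 32.75 [-0.001 -0.001 -0.001  0.002 -0.002  0.002]
```

View pics/w20.png

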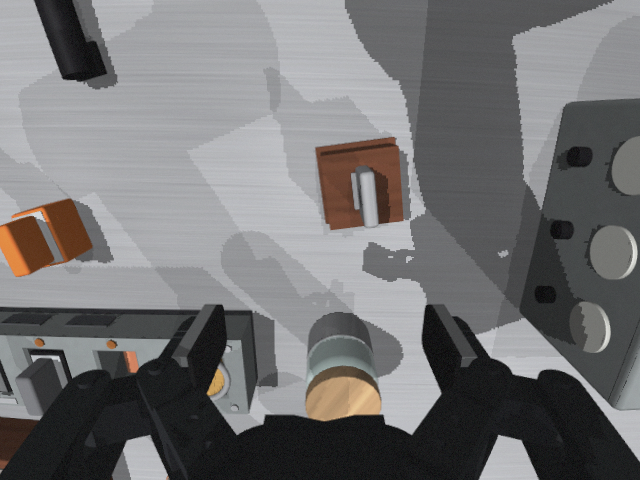

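```bash
python3 -c "
import cv2
im=cv2.imread('pics/w20_raw.png')
cv2.imwrite('pics/w20b.png',cv2.resize(im[130:240,305:415],None,fx=5.4,fy=5.4,interpolation=cv2.INTER_CUBIC))
"
```

```text
(no output)
```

View pics/w20b.png

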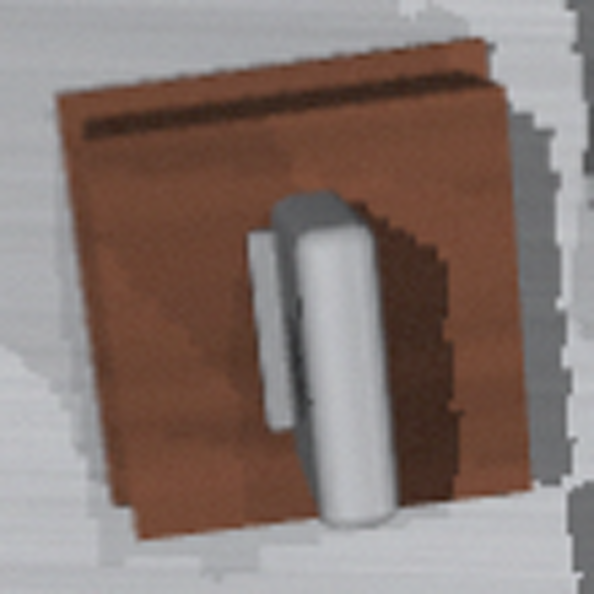

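Run:
```python
from mod import *
c=pk('w20.pkl'); k=lambda L:np.array(L)/5.4+[305-.4,130-.4]
c0,a=fitbar(c,k([(297,232),(372,226),(397,520),(322,528)]),z=95)
# stand top corners z=47
P=c.atz(k([(85,130),(505,88),(530,490),(137,538)]),47);print(P.round(1)[:,:2].tolist(),P.mean(0).round(1))
plan((c0[0],c0[1],66),90+a)
```

```text
sizes long 44.1 wide 10.9 centre [417.  358.1] long-axis deg 8.7
[[386.9, 318.8], [378.0, 387.4], [446.3, 398.2], [457.1, 329.7]] [417.1 358.5  47. ]
turn 7.08deg: 1 rows x tz=-0.15727
shift tool [ 37.9 -17.7 154.8]mm: 4 rows x [ 0.01264 -0.0059   0.05161]  (tilt z [-2.e-04 -3.e-04 -1.e+00]) from [440.2 323.3 220.8] yaw 91.59
```

Emit:
play_rows(steps=[[[0,0,0.02],[0,0,-0.0787]],[[0,0,0.02],[0,0,-0.0787]],[[0.0253,-0.0118,0.03],[0,0,0]],[[0.0253,-0.0118,0.02],[0,0,0]],[[0,0,0],[0,0,0]],[[0,0,0],[0,0,0]],[[0,0,0],[0,0,0]]], grip=0.4)

```text
time_s: 33.45
eef_pos: [417.5, 358.5, 154.3]
ee_rot: [0.0, 0.652, 0.759, 0.001]
force: [0.7, -0.4, 0.4]
grip_width: 0.598
```

```bash
python3 -c "
from h import *
c,im=shot('wrist','pics/w21.png')
plan((417,358.2,61),98.7)"
```

```text
turn 0.01deg: 1 rows x tz=-0.00031
shift tool [-0.2 -0.5 93.3]mm: 3 rows x [-0.0001  -0.00022  0.04146]  (tilt z [ 1.4e-03  6.0e-04 -1.0e+00]) from [417.5 358.5 154.3] yaw 98.69
```

View pics/w21.png

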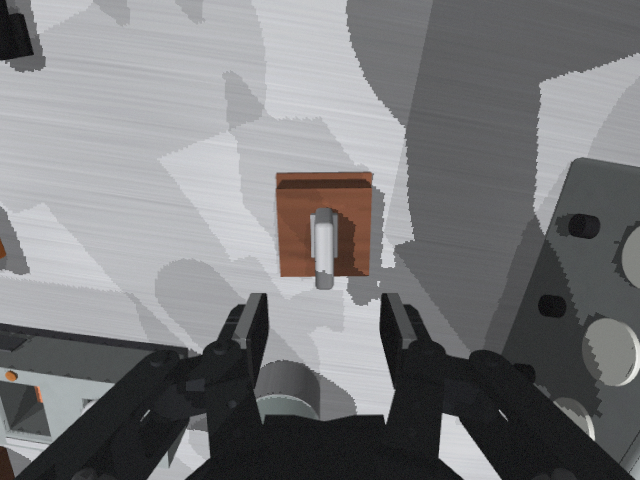

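Aligned. Descend and grip.

Emit:
play_rows(steps=[[[0,-0.0006,0.03],[0,0,0]],[[0,0,0.05],[0,0,0]],[[0,0,0.035],[0,0,0]],[[0,0,0.0094],[0,0,0]],[[0,0,0],[0,0,0]],[[0,0,0],[0,0,0]]])

```text
time_s: 34.1
eef_pos: [417.0, 359.3, 61.7]
ee_rot: [0.0, 0.651, 0.759, 0.001]
force: [-0.8, -0.4, 0.0]
grip_width: 0.598
```

Emit:
play_rows(steps=[[[0,0,0],[0,0,0]],[[0,0,0],[0,0,0]],[[0,0,0],[0,0,0]],[[0,0,0],[0,0,0]]], grip=1, squeeze=60)

```text
time_s: 34.5
eef_pos: [416.3, 359.3, 60.9]
ee_rot: [0.0, 0.651, 0.759, 0.001]
force: [-1.9, 0.2, 5.9]
grip_width: 0.13
```

Emit:
play_rows(steps=[[[0,0,-0.015],[0,0,0]],[[0,0,-0.03],[0,0,0]],[[0,0,-0.04],[0,0,0]],[[0,0,-0.045],[0,0,0]],[[0,0,0],[0,0,0]],[[0,0,0],[0,0,0]]])

```text
time_s: 35.1
eef_pos: [416.0, 359.1, 158.1]
ee_rot: [0.0, 0.651, 0.759, 0.0]
force: [0.3, -0.6, -0.7]
grip_width: 0.129
```

```bash
python3 -c "
from h import *
c,im=shot('wrist','pics/w22.png')
s=ctrl.sense(); print(s['force'],s['eef_pos'])
plan((626.2,194.7,160),83.8)"
```

```text
[ 0.00143283 -0.00166441 -1.37012602] [415.63840299 358.82761187 157.07641036]
turn -14.96deg: 2 rows x tz=0.16619
shift tool [-140.4  227.1   -2.9]mm: 7 rows x [-0.02675  0.04325 -0.00056]  (tilt z [-1.e-03 -6.e-04 -1.e+00]) from [415.6 358.8 157.1] yaw 98.76
```

View pics/w22.png

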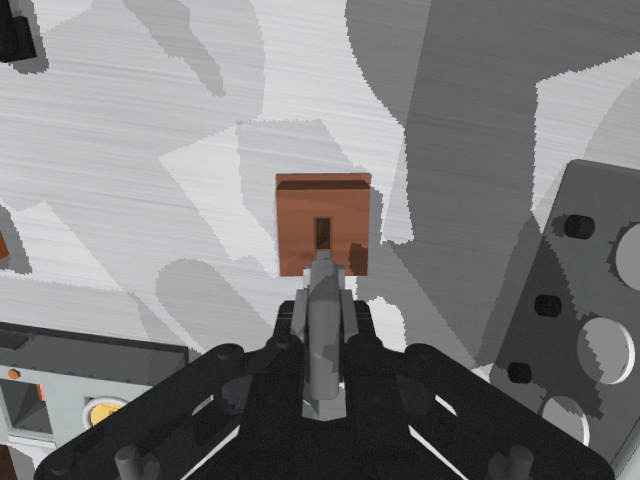

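```bash
python3 -c "
import cv2
im=cv2.imread('pics/w22_raw.png')
cv2.imwrite('pics/w22b.png',cv2.resize(im[210:430,260:390],None,fx=2.7,fy=2.7,interpolation=cv2.INTER_CUBIC))
"
```

```text
(no output)
```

View pics/w22b.png

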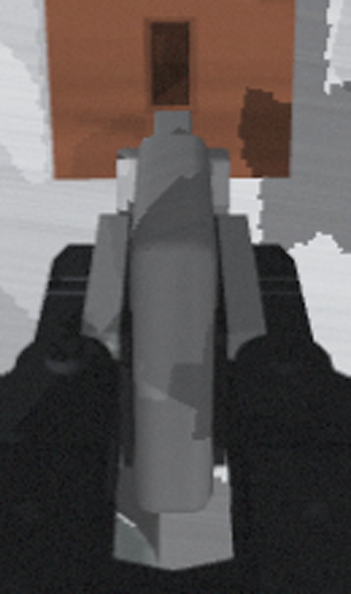

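Run:
```python
from h import *
s=ctrl.sense(); c=Cam('wrist'); p=s['eef_pos']; T=rot(s['ee_rot']).as_matrix()
for f,b in ((243,510),(238,513)):
    P=c.atz([[260+172/2.7,210+f/2.7],[260+172/2.7,210+b/2.7]],p[2]+34.1); q=(P-p)@T; print(q.round(1).tolist(),q[:,:2].mean(0).round(1))
```

```text
[[-0.2, -22.7, -34.1], [-0.2, 21.5, -34.1]] [-0.2 -0.6]
[[-0.2, -23.4, -34.1], [-0.2, 22.1, -34.1]] [-0.2 -0.7]
```

Emit:
play_rows(steps=[[[0,0,0],[0,0,0.1662]],[[0,0,0],[0,0,0.1662]],[[0,0,0],[0,0,0]]])

```text
time_s: 35.45
eef_pos: [415.5, 358.7, 156.3]
ee_rot: [-0.0, 0.745, 0.667, -0.001]
force: [-0.5, -0.0, -1.0]
grip_width: 0.133
```

```bash
python3 -c "
from h import *
plan((626.2,194.9,128),83.8)"
```

```text
turn 0.07deg: 1 rows x tz=-0.00150
shift tool [-140.1  227.1   28.3]mm: 7 rows x [-0.02669  0.04326  0.0054 ]  (tilt z [-0.0023 -0.0013 -1.    ]) from [415.5 358.7 156.3] yaw 83.73
```

Emit:
play_rows(steps=[[[-0.0133,0.0216,0],[0,0,-0.0015]],[[-0.0267,0.0433,0],[0,0,0]],[[-0.0267,0.0433,0],[0,0,0]],[[-0.0267,0.0433,0],[0,0,0]],[[-0.0267,0.0433,0],[0,0,0]],[[-0.0267,0.0433,0],[0,0,0]],[[-0.0267,0.0433,0],[0,0,0]],[[-0.0133,0.0214,0.0377],[0,0,0]],[[0,0,0],[0,0,0]],[[0,0,0],[0,0,0]],[[0,0,0],[0,0,0]]])

```text
time_s: 36.55
eef_pos: [626.6, 196.3, 130.2]
ee_rot: [0.0, 0.743, 0.669, 0.0]
force: [0.3, 0.1, -0.3]
grip_width: 0.132
```

```bash
python3 -c "
from h import *
plan((626.2,194.9,112),83.8)
shot('wrist','pics/w23.png')
shot('side','pics/s23.png',(290,110,400,220),5)
"
```

```text
turn -0.20deg: 1 rows x tz=0.00447
shift tool [-1.5 -0.2 18.2]mm: 1 rows x [-0.00195 -0.00027  0.02423]  (tilt z [ 8.e-04  3.e-04 -1.e+00]) from [626.6 196.3 130.2] yaw 84.00
```

View pics/w23.png

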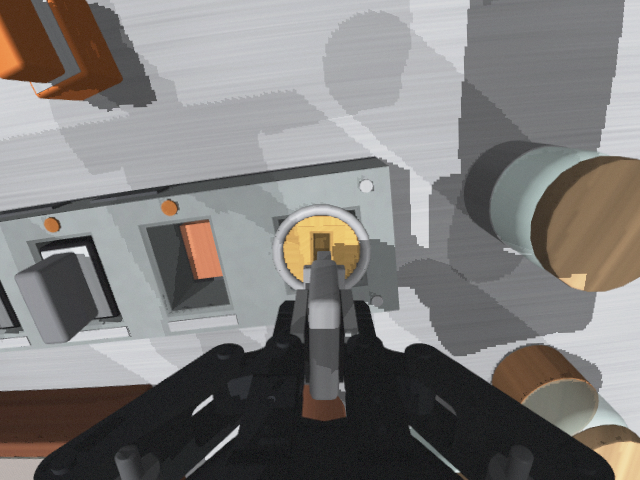

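View pics/s23.png

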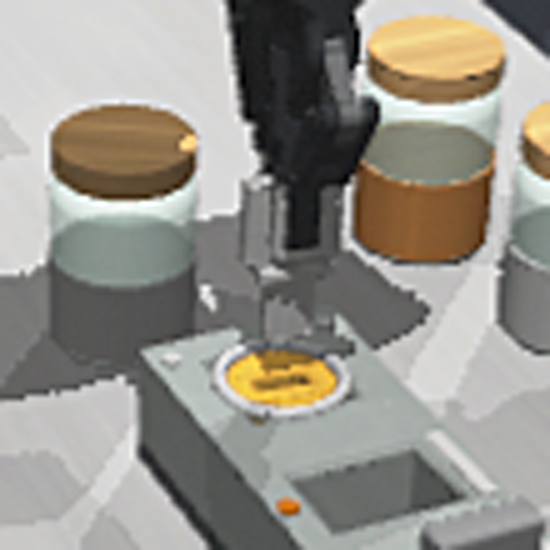

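Emit:
play_rows(steps=[[[-0.0018,-0.0003,0.006],[0,0,0.004]],[[0,0,0.008],[0,0,0]],[[0,0,0.006],[0,0,0]],[[0,0,0],[0,0,0]],[[0,0,0],[0,0,0]]])

```text
time_s: 37.15
eef_pos: [626.5, 194.2, 114.2]
ee_rot: [-0.0, 0.745, 0.667, -0.0]
force: [0.6, 0.5, -0.9]
grip_width: 0.131
```

```bash
python3 -c "
from h import *
plan((626.2,194.9,108),83.8)
c,im=shot('wrist','pics/w24.png',(270,200,380,330),4.5)
"
```

```text
turn 0.11deg: 1 rows x tz=-0.00247
shift tool [ 0.7 -0.4  6.2]mm: 1 rows x [ 0.00091 -0.00048  0.0083 ]  (tilt z [-2.e-04  0.e+00 -1.e+00]) from [626.5 194.2 114.2] yaw 83.69
```

View pics/w24.png

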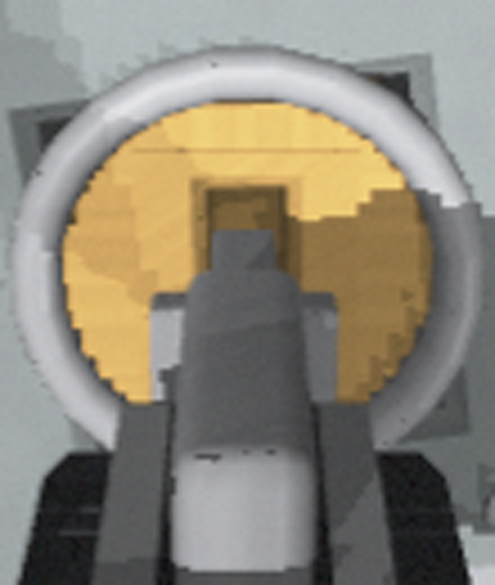

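Emit:
play_rows(steps=[[[0.0008,-0.0003,0.002],[0,0,-0.002]],[[0,0,0.004],[0,0,0]],[[0,0,0.004],[0,0,0]],[[0,0,0.003],[0,0,0]],[[0,0,0],[0,0,0]]])

```text
time_s: 37.7
eef_pos: [626.2, 194.7, 104.1]
ee_rot: [-0.0, 0.744, 0.668, -0.0]
force: [0.9, -0.1, -1.7]
grip_width: 0.133
```

Emit:
play_rows(steps=[[[0,0,0.008],[0,0,0]],[[0,0,0.01],[0,0,0]],[[0,0,0.01],[0,0,0]],[[0,0,0.008],[0,0,0]],[[0,0,0.003],[0,0,0]],[[0,0,0],[0,0,0]],[[0,0,0],[0,0,0]]])

```text
time_s: 38.4
eef_pos: [626.5, 194.8, 75.6]
ee_rot: [0.0, 0.744, 0.668, 0.0]
force: [0.2, 0.2, -0.5]
grip_width: 0.13
```

Emit:
play_rows(steps=[[[0,0,0.0025],[0,0,0]],[[0,0,0],[0,0,0]],[[0,0,0],[0,0,0]]])

```text
time_s: 38.7
eef_pos: [626.7, 194.8, 73.9]
ee_rot: [0.0, 0.744, 0.668, 0.0]
force: [-0.2, -0.6, 2.5]
grip_width: 0.132
```

Emit:
play_rows(steps=[[[0,0,0],[0,0,0.1]],[[0,0,0],[0,0,0.15]],[[0,0,0],[0,0,0.15]],[[0,0,0],[0,0,0.15]],[[0,0,0],[0,0,0.15]],[[0,0,0],[0,0,0.15]],[[0,0,0],[0,0,0.15]],[[0,0,0],[0,0,0.15]],[[0,0,0],[0,0,0.15]],[[0,0,0],[0,0,0.1]],[[0,0,0],[0,0,0]],[[0,0,0],[0,0,0]]])

```text
time_s: 39.9
eef_pos: [626.6, 194.8, 74.0]
ee_rot: [0.0, 0.983, 0.181, 0.0]
force: [-0.0, 0.2, 4.5]
grip_width: 0.127
```

```bash
python3 -c "
from h import *
s=ctrl.sense();print(s['eef_pos'],yaw(s),s['force'],s['wrist_torque'],s['joints'][5])
c,im=shot('wrist','pics/w25.png')
"
```

```text
[626.61207698 194.80176759  73.95013229] 20.898395410679942 [-0.03177644  0.16080353  4.48188763] [ 0.01524609 -0.01334528  0.00693477] -0.24150955142291794
```

View pics/w25.png

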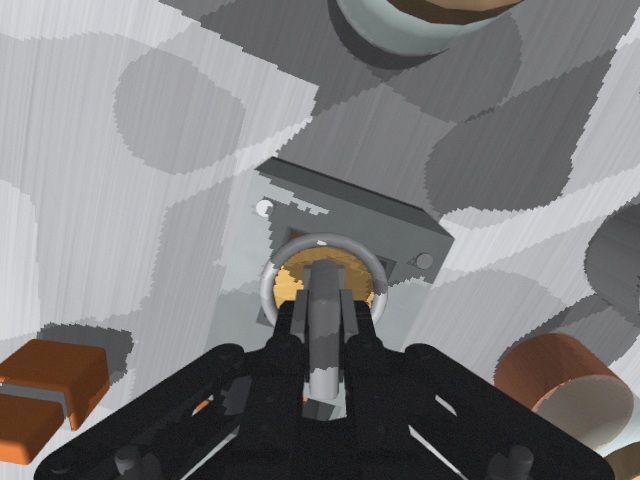

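Emit:
play_rows(steps=[[[0,0,0],[0,0,0.08]],[[0,0,0],[0,0,0.09]],[[0,0,0],[0,0,0.09]],[[0,0,0],[0,0,0.08]],[[0,0,0],[0,0,0.05]],[[0,0,0],[0,0,0]],[[0,0,0],[0,0,0]]])

```text
time_s: 40.65
eef_pos: [626.7, 194.8, 73.9]
ee_rot: [-0.0, 1.0, 0.029, 0.001]
force: [0.4, -0.4, 4.6]
grip_width: 0.132
```

```bash
python3 -c "
from h import *
s=ctrl.sense();print(s['eef_pos'],yaw(s),s['force'],s['wrist_torque'],s['grip_width'])
"
```

```text
[626.66893176 194.76003775  73.92669637] 3.344058938939121 [ 0.41549228 -0.41984446  4.58215962] [-0.00158681 -0.07960425 -0.04634393] 0.13159297333108327
```

Emit:
play_rows(steps=[[[0,0,0],[0,0,0.06]],[[0,0,0],[0,0,0.06]],[[0,0,0],[0,0,0.04]],[[0,0,0],[0,0,0]],[[0,0,0],[0,0,0]]])

```text
time_s: 41.15
eef_pos: [626.7, 194.8, 74.0]
ee_rot: [-0.0, 0.999, -0.033, 0.001]
force: [-0.2, 0.2, 4.4]
grip_width: 0.13
```

```bash
python3 -c "
from h import *
s=ctrl.sense();print(s['eef_pos'],yaw(s),s['force'],s['wrist_torque'],s['grip_width'])
"
```

```text
[626.70417167 194.78763279  73.95905803] -3.829241965695889 [-0.23202639  0.19152206  4.41595534] [-0.08363085 -0.13543968  0.21056717] 0.12995511163399406
```

Emit:
play_rows(steps=[[[0,0,0],[0,0,0.05]],[[0,0,0],[0,0,0]],[[0,0,0],[0,0,0]]])

```text
time_s: 41.45
eef_pos: [626.7, 194.8, 73.9]
ee_rot: [0.0, 0.999, -0.052, 0.001]
force: [1.5, -0.7, 5.9]
grip_width: 0.133
```

```bash
python3 -c "
from h import *
s=ctrl.sense();print(s['eef_pos'],yaw(s),s['force'],s['wrist_torque'],s['grip_width'])
"
```

```text
[626.68480204 194.80726456  73.94268446] -6.00514456491784 [ 1.46320624 -0.6868127   5.86183688] [-0.00391202 -0.18630026  0.72282432] 0.1326214752927818
```

Emit:
play_rows(steps=[[[0,0,0],[0,0,-0.05]],[[0,0,0],[0,0,0]],[[0,0,0],[0,0,0]]])

```text
time_s: 41.75
eef_pos: [626.7, 194.8, 74.0]
ee_rot: [-0.0, 0.999, -0.033, 0.001]
force: [0.1, 1.0, 5.0]
grip_width: 0.133
```

Emit:
play_rows(steps=[[[0,0,0],[0,0,0]],[[0,0,0],[0,0,0]],[[0,0,0],[0,0,0]],[[0,0,0],[0,0,0]]], grip=0.4)

```text
time_s: 42.15
eef_pos: [626.2, 194.7, 73.2]
ee_rot: [0.0, 0.999, -0.035, -0.0]
force: [-0.1, -0.3, 0.3]
grip_width: 0.6
```

Emit:
play_rows(steps=[[[0,0,-0.02],[0,0,0]],[[0,0,-0.04],[0,0,0]],[[0,0,-0.05],[0,0,0]],[[0,0,-0.05],[0,0,0]],[[0,0,-0.04],[0,0,0]],[[0,0,0],[0,0,0]],[[0,0,0],[0,0,0]]])

```text
time_s: 42.85
eef_pos: [626.3, 194.8, 224.4]
ee_rot: [-0.0, 0.999, -0.035, 0.001]
force: [0.7, 0.1, -0.4]
grip_width: 0.6
```

```bash
python3 -c "
from h import *
import pickle
s=ctrl.sense();print(s['eef_pos'],yaw(s),s['force'],s['time_s'])
c,im=shot('wrist','pics/w26.png'); pickle.dump((c.R,c.t),open('w26.pkl','wb'))
shot('scene','pics/sc26.png')
shot('side','pics/s26.png')
"
```

```text
[626.33134882 194.79601828 224.36313125] -3.9664652529696975 [ 0.70891317  0.0824152  -0.40535875] 42.85
```

View pics/w26.png

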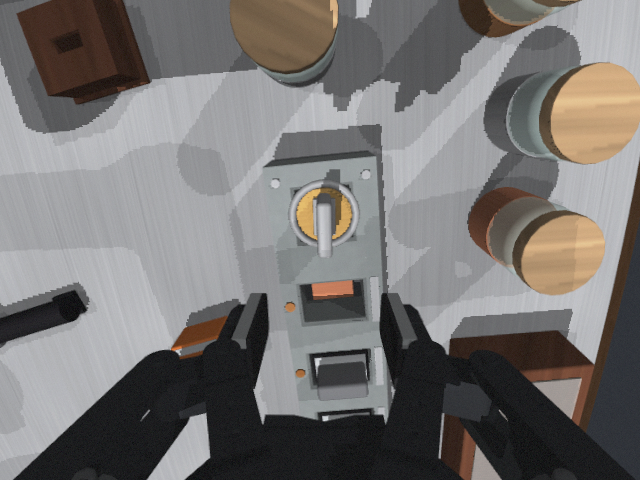

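View pics/s26.png

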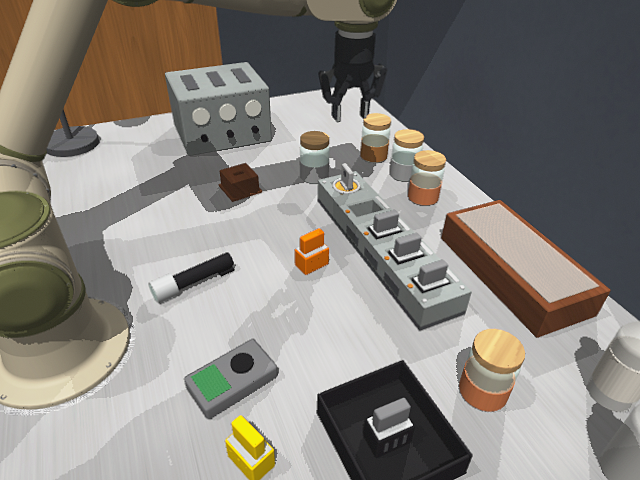

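View pics/sc26.png

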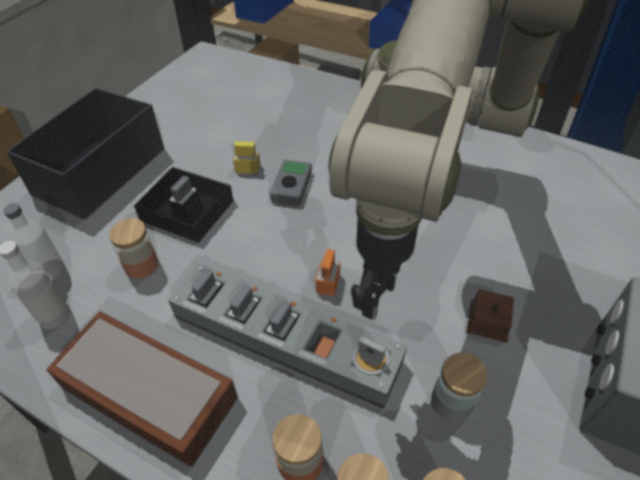

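```bash
python3 -c "
from mod import *
c=pk('w26.pkl')
fitbar(c,[(317.5,203),(331,203),(331.5,256.5),(318,257)],z=108)
print(ctrl.finish_job())
"
```

```text
sizes long 43.9 wide 10.5 centre [627.2 194.8] long-axis deg -93.4
the job is handed in; nothing more can be done
None
```

The console is back in service as far as my checks show, and I handed the job in at about 43 s of the 210 s. No verdict was reported.

- **Tripped module:** there was one, in bay 2. It now stands upright in the middle of the crate.
- **Spares:** there were three. They are in bays 0, 1 and 2, and bay 3 is left empty. Each one stopped hard on the floor of its bay at 32–40 N. The tool height at the stop matched full depth to within 0.5 mm, and the side picture shows all three bodies flush with the deck.
- **Key:** it went straight into the slot with the collar on the deck and the switch off (about 0.14 rad). I turned it clockwise to the end stop, where the torque rose to 0.72 N m, then eased off and let go. The last wrist picture puts the bow at (627, 195) mm, on the slot centre I measured at about (626, 195). It stands at -93°, which agrees with the end stop plus the key's play.
- **Surroundings:** no contact with the jars or the orange and yellow look-alikes, and the last pictures show them where they were. The gripper ended well clear of everything.

**Disagreements:**
- The first console fits from the three cameras differed by up to 6 mm in y. Part of that was the wrist camera's pose being read before the arm had settled. I used the close wrist views instead, and the fits confirmed them.
- The barrel angle could not be read directly because the key hides the slot. I inferred it from the torque and the angle of the bow.

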